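# Make up the tap kit and the drain kit on the draining board

### The arm

A 6-joint arm with a two-finger parallel gripper is mounted at the origin on the work surface. World frame = base frame: x ahead of the robot, y to its left, z up, the work surface at z = 0. Lengths are in m, angles in rad, forces in N, time in s.
With the tool pointing down it reaches from about 0.4 to 0.925 m from the base axis. Payload 3.4 kg.
Tool frame: the origin (TCP) lies at the centre of the arm's flange, where the gripper is bolted on; the fingertips stand 173 mm ahead of it and the grasp point (between the pads) lies 155 mm ahead of it; z points along the fingers, y is the direction in which the jaws open and shut (so a half turn about z gives the same grasp; the last joint's range is limited). The gripper opens to 85 mm and grips with 20 to 120 N. Pads are 22 mm wide; open, the fingers measure 114 mm over their backs; the gripper's body (76 mm by 85 mm) begins 54 mm behind the grasp point. The pads swing forward as they close: fully open they stand 13 mm farther back than shut.
Start: joints at [-1.312, 0.307, 1.506, -0, 1.328, -0.073], TCP at [0.188, -0.543, 0.405] pointing down, gripper open.
Joint ranges: [-3.12, 3.12], [-1.05, 2.28], [0.14, 2.33], [-1.42, 4.57], [0.1, 2.73], [-2.68, 2.68]. Speed limits (rad/s): [2.57, 2.57, 3.14, 3.14, 3.14, 3.14].

### API

Orientations are given as a unit quaternion [w, x, y, z].
In Python, from bench import r, viewer gives the robot as it stands.
- The arm moves only by the tool arm_command, never from a script. Its argument "series" is a list of rows, each an object of numbers: "rx", "ry", "rz": the turn, a rotation vector about the tool's x, y, z in rad; "tx", "ty", "tz": the shift along the tool's x, y, z in cm; "jaw": the closure, from 0 (fully open) to 1 (shut). A call has exactly 10 rows; each row shifts and turns the commanded pose from where the row before left it, along the tool's axes as they then stand; what a row does not reach is not made up. A row lasts 1/10 s, in which the tool goes at most 50 mm and 8.59 degrees, less where a joint would pass 70% of its speed; a pose out of reach is approached as far as the arm can. A call is refused whole if a number of a shift passes 5 or a number of a turn 0.15, either way. A call with a gripper value outside its range is refused whole. The fingers move at their own pace and stop on an object; "squeeze" is the grip in N (left out, the last holds). Time passes only in rows, so rows that do not move let the fingers close, or fill a call up. It gives the time, the measured TCP pose, the force and the opening at its end, in the units of the state.
- r.read_state(): the state, without advancing time (a new reading comes with each control period).
- viewer.read_camera(name): name is "scene" or "side" or "wrist"; returns a dict with "image" (384x512x3 uint8, red, green, blue), "intrinsics" (3x3 intrinsics, pixels), "R" (3x3) and "t" (3): a world point X has camera coordinates R X + t. Camera axes: x right, y down, z forward; pixel columns grow to the right and rows downward; lengths in m; the calibration is good to about 2 mm. A picture is of the moment at which its call begins. There is no depth.
- r.finish_job(): hands the job in, once; it reports no verdict.
The state is a dict: "time_s": time; "qpos": joint angles; "qd": joint speeds; "effort": joint torques, N m; "tcp_pos": TCP position; "tool_rot": TCP orientation; "ft_force": force on the tool from outside, world axes, zero at the start; "ft_torque": the same for the moment, N m; "finger_gap": opening from 0.0 (shut) to 1.0 (fully open).
Only numpy, scipy, OpenCV 4.12 (cv2) and the standard library are available. Lean on these libraries where they do the work, as an engineer would, in place of code of your own. Each camera call takes 0.05 s, during which the arm holds its last target.

### The job

Make up two repair kits for this sink. Tap kit, in the tray whose two notched gauge plates stand farther apart: the long coarse-threaded stud, the T-shaped tap handle and the white pipe coupling; drain kit, in the other tray: the short fine-threaded stud and the strainer plug. Lay each stud level in both notches of its tray's gauge, between its nuts, stand each other part upright, flat on the floor of an open pocket of its own, and leave the mug, the glass and the soap bottle where they are.

Things in the scene. Friction and masses are not known exactly. Their poses are not given: they have to be found in the camera images.
- tray_wide: Wide-gauge (tap kit). Fixed grey tray, 170 (x) by 160 (y) mm, origin under its centre, any yaw (all in mm). Gauge at x -39.5, y 0: two V-notched plates (gap 62, 6 thick in y, 48 wide, 41 high), coarse teeth beside; the 16 mm stud lies along y, its axis at z 34. V: 45 deg flanks, 36 wide. Two pockets, 75 by 74, centred x 43.5, y 39 and -39; floor z 4, walls to z 14.
- tray_narrow: Narrow-gauge (drain kit). Fixed grey tray, 170 (x) by 160 (y) mm, origin under its centre, any yaw (all in mm). Gauge at x -39.5, y 0: two V-notched plates (gap 42, 5 thick in y, 48 wide, 44 high), fine teeth beside; the 12 mm stud lies along y, its axis at z 34. V: 45 deg flanks, 36 wide. Two pockets, 75 by 74, centred x 43.5, y 39 and -39; floor z 4, walls to z 14.
- stud_long: Long coarse-threaded steel stud, 16 mm thick, 120 mm long, ridges 5 mm apart, with a fixed dark hex nut (24 mm across flats, 12 mm thick) 2 mm from each end: 92 mm of bare thread between the nuts. Lies level on its nuts, axis 12 mm above the counter. Origin mid-length on its axis; x runs along it. 180 g.
- stud_short: Short fine-threaded steel stud, 12 mm thick, 90 mm long, ridges 2.5 mm apart, with a fixed dark hex nut (19 mm across flats, 9 mm thick) 2 mm from each end: 68 mm of bare thread between the nuts. Lies level on its nuts, axis 9.5 mm above the counter. Origin mid-length on its axis; x runs along it. 90 g.
- tap_handle: Aluminium T-shaped tap handle standing on its foot: round foot 34 mm wide and 8 mm high, neck 24 mm thick, and on top a straight bar 60 mm long (along its x), 12 mm wide (y), from 24 to 38 mm high. Origin at the centre of its underside, z up. 90 g.
- coupling: White plastic pipe coupling standing on end: plain tube, 40 mm outside, 28 mm bore, 45 mm high. Origin at the centre of its underside, z up. 40 g.
- strainer: Sink strainer plug: flat black rubber disc with a steel top, 56 mm wide, 8 mm thick (11 mm with the steel), upright steel stem 12 mm thick with a knob 18 mm wide from 30 to 46 mm high. Origin at the centre of its underside, z up. 80 g.
- mug: Turquoise mug, 76 mm wide, 85 mm high, a bystander. Origin at the centre of its underside.
- tumbler: Clear drinking glass, 68 mm wide, 100 mm high, a bystander. Origin at the centre of its underside.
- soap: Pink soap bottle, 60 mm wide, 150 mm high, a bystander. Origin at the centre of its underside.
There are look-alikes about, which are no part of the job. What is shaped like the stud_short but orange is not meant.

How it is judged:
At the end, for the whole second after the job is handed in: Each stud seated in its own gauge (height 4 mm, sideways 6 mm, lengthways 12 mm, 0.12 rad); handle and coupling in pockets of the wide-gauge tray, strainer in one of the other: upright (0.12 rad), on the floor (3 mm), centre in a pocket. All released and still; bystanders not moved 25 mm (x of stud_long in the frame of tray_wide between -0.0455 and -0.0335 m and y of stud_long in the frame of tray_wide between -0.012 and 0.012 m and z of stud_long in the frame of tray_wide between 0.03 and 0.038 m and angle between the x axis of stud_long and the y axis of tray_wide, either way round below 0.12 rad and linear speed of each of stud_long, stud_short, tap_handle, coupling, strainer below 0.02 m/s and angular speed of each of stud_long, stud_short, tap_handle, coupling, strainer below 0.2 rad/s and contact force between each of stud_long, stud_short, tap_handle, coupling, strainer and the fingers below 0.1 N and x of stud_short in the frame of tray_narrow between -0.0455 and -0.0335 m and y of stud_short in the frame of tray_narrow between -0.012 and 0.012 m and z of stud_short in the frame of tray_narrow between 0.03 and 0.038 m and angle between the x axis of stud_short and the y axis of tray_narrow, either way round below 0.12 rad and x of tap_handle in the frame of tray_wide between 0.008 and 0.079 m and y of tap_handle in the frame of tray_wide between -0.074 and 0.074 m and z of tap_handle in the frame of tray_wide between 0.001 and 0.007 m and angle between each of tap_handle, coupling, strainer's own z axis and vertical below 0.12 rad and x of coupling in the frame of tray_wide between 0.008 and 0.079 m and y of coupling in the frame of tray_wide between -0.074 and 0.074 m and z of coupling in the frame of tray_wide between 0.001 and 0.007 m and x of strainer in the frame of tray_narrow between 0.008 and 0.079 m and y of strainer in the frame of tray_narrow between -0.074 and 0.074 m and z of strainer in the frame of tray_narrow between 0.001 and 0.007 m); the robot touches nothing.
It fails at once if the mug is pushed more than 25 mm or tipped (distance of mug from where it was at the start of the episode above 0.025 m or angle between mug's own z axis and vertical above 0.35 rad).
It fails at once if the glass is pushed more than 25 mm or tipped (distance of tumbler from where it was at the start of the episode above 0.025 m or angle between tumbler's own z axis and vertical above 0.35 rad).
It fails at once if the soap bottle is pushed more than 25 mm or tipped (distance of soap from where it was at the start of the episode above 0.025 m or angle between soap's own z axis and vertical above 0.35 rad).
It also fails if it takes over 128 s, if anything falls off the work surface, if the arm or the gripper's body presses on something with over 40 N, if the wrist force passes 120 N, or if a joint passes its speed limit or range.

## Working session

There is one attempt and no reset: what is moved stays moved. The work goes in short steps, Python scripts to look and compute and a tool call to move; the robot and the scene stay as the last step left them, time stands still between calls to the robot, and variables do not carry over. Pictures are saved under pics/ and viewed, and the job is handed in when it is done.

Besides the shell and the picture viewer there is one more tool, called after "Emit:" by a JSON object that holds its "fn" and its "kwargs". arm_command: Moves the arm, as the interface text tells. Its arguments: {"type":"object","properties":{"series":{"type":"array","items":{"type":"object","properties":{"rx":{"type":"number"},"ry":{"type":"number"},"rz":{"type":"number"},"tx":{"type":"number"},"ty":{"type":"number"},"tz":{"type":"number"},"jaw":{"type":"number"}}}},"squeeze":{"type":"number"}},"required":["series"]}

```bash
ls; mkdir -p pics
python3 - <<'E'
from bench import r, viewer
import cv2
print(r.read_state())
for n in ["scene","side","wrist"]:
    c=viewer.read_camera(n)
    cv2.imwrite(f"pics/{n}0.png",cv2.cvtColor(c["image"],cv2.COLOR_RGB2BGR))
    print(n,c["intrinsics"],c["R"],c["t"])
E
```

```text
pics
{'time_s': 0.0, 'qpos': array([-1.31147092e+00,  3.07518615e-01,  1.50771087e+00,  1.51360318e-05,
        1.32838892e+00, -7.35031635e-02]), 'qd': array([-4.13713134e-05, -2.71790769e-04,  9.96623616e-04,  1.49837728e-03,
        1.03513862e-03, -5.43591172e-04]), 'effort': array([ 9.42321931e-04, -4.57542479e+01, -2.51913857e+01, -9.95266282e-05,
        1.31529348e-02, -8.96625835e-06]), 'tcp_pos': array([ 0.18774604, -0.54309666,  0.4037977 ]), 'tool_rot': array([-1.00918847e-03,  9.86184866e-01,  1.65645357e-01, -8.66588509e-05]), 'ft_force': array([0.77276625, 0.28933897, 0.08809168]), 'ft_torque': array([-0.09054524,  0.01545429,  0.00868272]), 'finger_gap': 1.0007827053186014}
scene [[494.08060975   0.         256.68981259]
 [  0.         494.08060975 198.12614529]
 [  0.           0.           1.        ]] [[ 0.56350082  0.82611335 -0.00188621]
 [ 0.53406586 -0.36603212 -0.76209851]
 [-0.63027017  0.42843577 -0.64745834]] [-0.26946363 -0.25719788  1.87347292]
side [[402.66325904   0.         253.87999715]
 [  0.         402.66325904 186.15976644]
 [  0.           0.           1.        ]] [[-0.88613287 -0.46334009 -0.00919224]
 [-0.22315758  0.44400263 -0.86779166]
 [ 0.40616405 -0.76692739 -0.49684318]] [0.46090277 0.16189503 0.93589981]
wrist [[320.5528572    0.         258.10371186]
 [  0.         320.5528572  196.50438722]
 [  0.           0.           1.        ]] [[ 0.32627905 -0.94527224 -0.00153974]
 [-0.89956145 -0.31100067  0.3067047 ]
 [-0.2903983  -0.09868623 -0.95180348]] [-0.57356022 -0.04059404  0.3794777 ]
```

View pics/scene0.png

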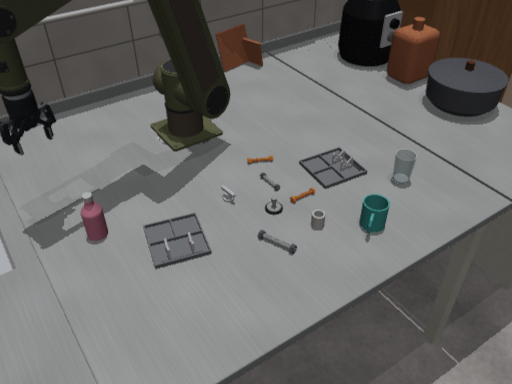

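View pics/side0.png

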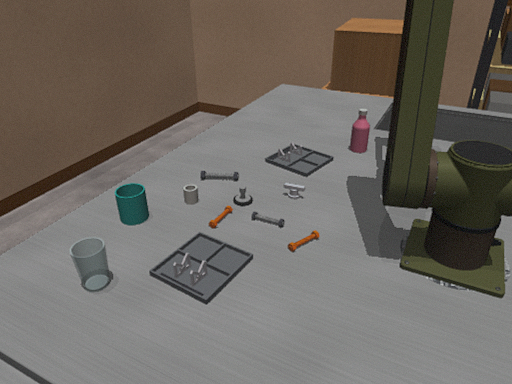

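View pics/wrist0.png

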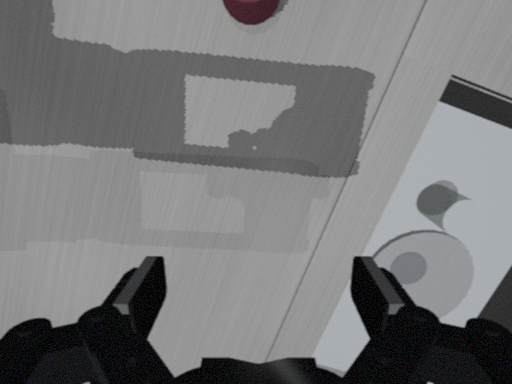

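Run:
```python
import cv2, numpy as np
s=cv2.imread("pics/scene0.png"); d=cv2.imread("pics/side0.png")
def crop(im,x,y,w,h,f,name): cv2.imwrite(name,cv2.resize(im[y:y+h,x:x+w],None,fx=f,fy=f,interpolation=cv2.INTER_CUBIC))
crop(s,135,140,160,120,5,"pics/c1.png")
crop(s,240,140,130,115,5,"pics/c2.png")
crop(d,145,140,200,150,4,"pics/c3.png")
```

```text
(no output)
```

View pics/c1.png

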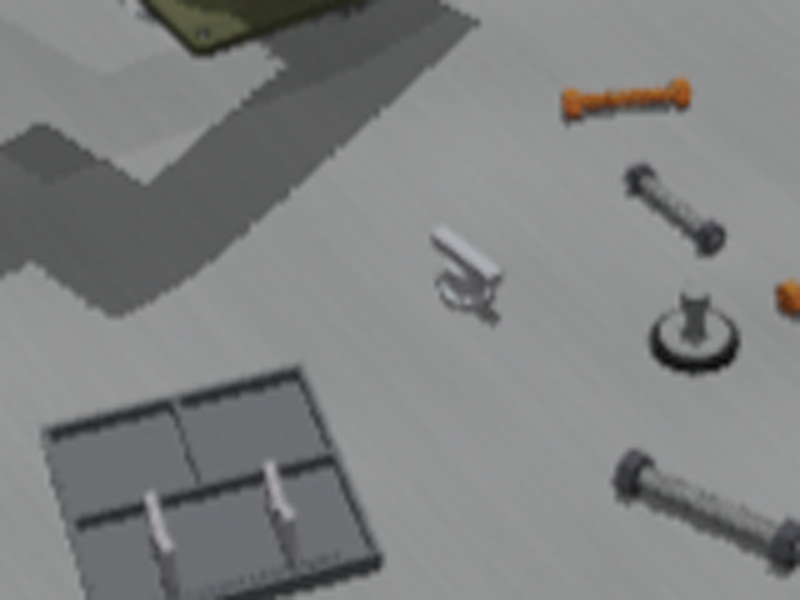

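View pics/c2.png

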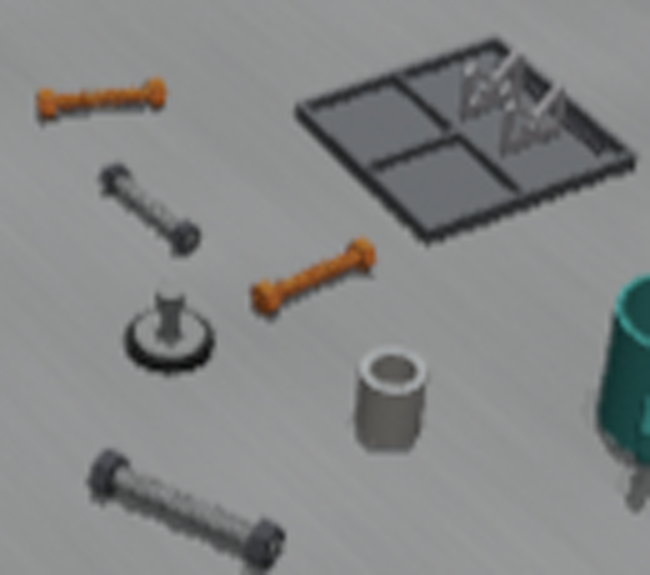

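View pics/c3.png

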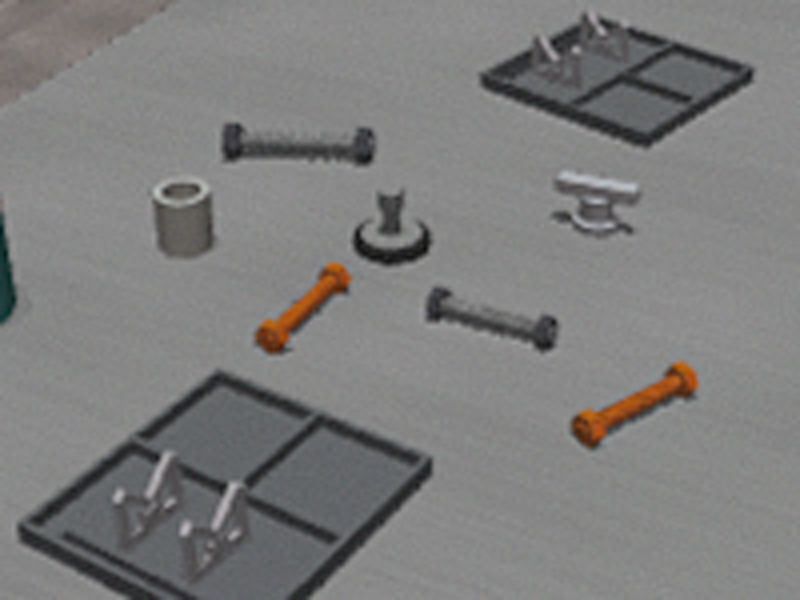

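```bash
cat > h.py <<'E'
import numpy as np, cv2
from bench import r, viewer
from scipy.spatial.transform import Rotation as Ro
def shot(n,name=None):
    c=viewer.read_camera(n)
    if name: cv2.imwrite("pics/"+name+".png",cv2.cvtColor(c["image"],cv2.COLOR_RGB2BGR)); np.savez("pics/"+name+".npz",K=c["intrinsics"],R=c["R"],t=c["t"])
    return c
def load(name):
    z=np.load("pics/"+name+".npz"); return dict(intrinsics=z["K"],R=z["R"],t=z["t"])
def ray(c,u,v):
    d=c["R"].T@np.linalg.solve(c["intrinsics"],[u,v,1.]); return -c["R"].T@c["t"],d/np.linalg.norm(d)
def onz(c,u,v,z):
    o,d=ray(c,u,v); return (o+d*(z-o[2])/d[2])
def proj(c,X):
    p=c["intrinsics"]@(c["R"]@np.asarray(X)+c["t"]); return p[:2]/p[2]
def tri(c1,p1,c2,p2):
    o1,d1=ray(c1,*p1);o2,d2=ray(c2,*p2)
    s=np.linalg.lstsq(np.c_[d1,-d2],o2-o1,rcond=None)[0]
    a=o1+d1*s[0];b=o2+d2*s[1]; return (a+b)/2,np.linalg.norm(a-b)
def pose():
    s=r.read_state(); q=s["tool_rot"]; M=Ro.from_quat([q[1],q[2],q[3],q[0]]).as_matrix()
    return s,s["tcp_pos"],M
def st():
    s,p,M=pose(); print("t",round(s["time_s"],2),"tcp",p.round(4),"jawdir",np.degrees(np.arctan2(M[1,1],M[0,1])).round(2),"z",M[:,2].round(4),"gap",round(s["finger_gap"],3),"F",s["ft_force"].round(1),"q6",s["qpos"].round(2))
def plan(x,y,z,jaw=None):
    """z = TCP height; jaw = wanted jaw direction angle in deg (mod 180). prints shift now (before turn), then turn about tool axes"""
    s,p,M=pose(); d=M.T@(np.array([x,y,z])-p)*100
    print("shift cm (before turn)",d.round(2),"dist",np.linalg.norm(d).round(1))
    if jaw is not None:
        a0=np.degrees(np.arctan2(M[1,1],M[0,1])); da=(jaw-a0+90)%180-90
        for k in (da,da-180*np.sign(da)):
            yaw=np.radians(a0+k); Y=np.array([np.cos(yaw),np.sin(yaw),0]);Z=np.array([0,0,-1.]);T=np.c_[np.cross(Y,Z),Y,Z]
            print("turn rotvec",Ro.from_matrix(M.T@T).as_rotvec().round(3),"-> shift if after turn",(T.T@(np.array([x,y,z])-p)*100).round(2),"q6 est",(s["qpos"][5]).round(2))
E
python3 - <<'E'
from h import *
import cv2
for n in ("scene0","side0"):
    c=None
s=viewer.read_camera("scene");d=viewer.read_camera("side")
np.savez("pics/scene0.npz",K=s["intrinsics"],R=s["R"],t=s["t"]);np.savez("pics/side0.npz",K=d["intrinsics"],R=d["R"],t=d["t"])
C1=lambda x,y:(135+x/5,140+y/5)
C2=lambda x,y:(240+x/5,140+y/5)
C3=lambda x,y:(145+x/4,140+y/4)
def T(n,a,b): p,e=tri(s,a,d,b); print(n,p.round(4),round(e,4))
T("longA",C1(632,477),C3(362,145)); T("longB",C2(264,545),C3(232,142))
T("shortA",C1(640,180),C3(546,331)); T("shortB",C1(710,237),C3(438,305))
T("handle barL",C1(440,232),C3(635,190));T("bar R",C1(495,274),C3(562,181))
T("strainer knob",C1(695,297),C3(390,193))
T("coup top",C2(393,371),C3(182,190))
print("tray B z14")
for a in [(300,108),(497,42),(634,157),(428,238)]: print(onz(s,*C2(*a),0.014).round(4))
for a in [(20,530),(220,375),(432,460)]: print("side",onz(d,*C3(*a),0.014).round(4))
print("tray A")
for a in [(45,432),(303,368),(382,560)]: print(onz(s,*C1(*a),0.014).round(4))
for a in [(483,77),(590,14),(752,70),(647,140)]: print("side",onz(d,*C3(*a),0.014).round(4))
E
```

```text
longA [ 0.6348 -0.0922  0.0112] 0.0033
longB [ 0.729  -0.0507  0.0113] 0.0037
shortA [0.4046 0.0725 0.0094] 0.0057
shortB [0.4804 0.0759 0.0091] 0.0037
handle barL [ 0.4046 -0.0811  0.0353] 0.0049
bar R [ 0.4575 -0.0733  0.0333] 0.0045
strainer knob [0.5532 0.0099 0.0416] 0.0049
coup top [0.6841 0.0759 0.0445] 0.0051
tray B z14
[0.4182 0.2208 0.014 ]
[0.4348 0.3853 0.014 ]
[0.5883 0.3707 0.014 ]
[0.5762 0.2012 0.014 ]
side [0.5782 0.3761 0.014 ]
side [0.5607 0.2097 0.014 ]
side [0.406  0.2223 0.014 ]
tray A
[ 0.413  -0.3562  0.014 ]
[ 0.4494 -0.2039  0.014 ]
[ 0.614  -0.2449  0.014 ]
side [ 0.6002 -0.2398  0.014 ]
side [ 0.5706 -0.4008  0.014 ]
side [ 0.4025 -0.3536  0.014 ]
side [ 0.4364 -0.1964  0.014 ]
```

Run:
```python
from h import *
c=viewer.read_camera("wrist"); s,p,M=pose()
C=-c["R"].T@c["t"]; print("cam",C,"in tool",M.T@(C-p),"axes in tool (rows)",(c["R"]@M).round(3)); print(M.round(3))
for u,v in [(0,0),(511,0),(511,250),(0,250),(256,192)]: print(u,v,onz(c,u,v,0).round(3))
for n in("scene","side"):
  k=load(n+"0"); print(n,(-k["R"].T@k["t"]).round(3))
plan(0.45,-0.15,0.45,0)
plan(0.50,-0.1,0.45,0)
st()
```

```text
cam [ 0.26087247 -0.51753066  0.37312857] in tool [ 0.07749204 -0.00052051  0.03125166] axes in tool (rows) [[-0.     1.    -0.   ]
 [-0.952 -0.    -0.307]
 [-0.307 -0.     0.952]]
[[ 0.945  0.327 -0.   ]
 [ 0.327 -0.945  0.001]
 [ 0.    -0.001 -1.   ]]
0 0 [ 0.26  -0.238  0.   ]
511 0 [ 0.431 -0.732  0.   ]
511 250 [ 0.185 -0.889  0.   ]
0 250 [-0.031 -0.265  0.   ]
256 192 [ 0.152 -0.552  0.   ]
scene [ 1.47  -0.674  1.016]
side [0.064 0.859 0.61 ]
shift cm (before turn) [ 37.63 -28.61  -4.54] dist 47.5
turn rotvec [-1.000e-03 -0.000e+00 -1.238e+00] -> shift if after turn [39.34 26.22 -4.56] q6 est -0.07
turn rotvec [-1.000e-03  1.000e-03  1.904e+00] -> shift if after turn [-39.34 -26.22  -4.56] q6 est -0.07
shift cm (before turn) [ 43.99 -31.71  -4.54] dist 54.4
turn rotvec [-1.000e-03 -0.000e+00 -1.238e+00] -> shift if after turn [44.34 31.22 -4.56] q6 est -0.07
turn rotvec [-1.000e-03  1.000e-03  1.904e+00] -> shift if after turn [-44.34 -31.22  -4.56] q6 est -0.07
t 0.3 tcp [ 0.1878 -0.5434  0.4044] jawdir -70.93 z [-2.e-04  7.e-04 -1.e+00] gap 0.998 F [0.  0.4 0.4] q6 [-1.31  0.31  1.51 -0.    1.33 -0.07]
```

Emit:
{"fn": "arm_command", "kwargs": {"series": [{"tx":4.4,"ty":-1.55},{"tx":4.4,"ty":-1.55},{"tx":4.4,"ty":-1.55},{"tx":4.4,"ty":-1.55},{"tx":4.4,"ty":-1.55},{"tx":4.4,"ty":-1.55},{"tx":4.4,"ty":-1.55},{"tx":4.4,"ty":-1.55},{},{}]}}

```text
invalid input at $.series[0]: expected keys rx, ry, rz, tx, ty, tz, jaw
```

Run:
```python
from h import *
st(); shot("wrist","w1")
```

```text
t 0.3 tcp [ 0.1878 -0.5434  0.4044] jawdir -70.93 z [-2.e-04  7.e-04 -1.e+00] gap 0.998 F [0.  0.4 0.4] q6 [-1.31  0.31  1.51 -0.    1.33 -0.07]
```

View pics/w1.png

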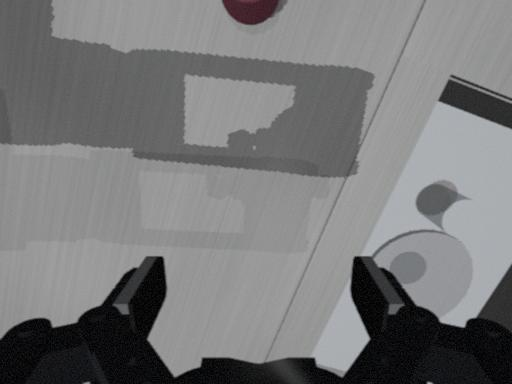

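All keys are needed in every row.

Emit:
{"fn": "arm_command", "kwargs": {"series": [{"tx":4.4,"ty":-1.55,"tz":0,"rx":0,"ry":0,"rz":0,"jaw":0},{"tx":4.4,"ty":-1.55,"tz":0,"rx":0,"ry":0,"rz":0,"jaw":0},{"tx":4.4,"ty":-1.55,"tz":0,"rx":0,"ry":0,"rz":0,"jaw":0},{"tx":4.4,"ty":-1.55,"tz":0,"rx":0,"ry":0,"rz":0,"jaw":0},{"tx":4.4,"ty":-1.55,"tz":0,"rx":0,"ry":0,"rz":0,"jaw":0},{"tx":4.4,"ty":-1.55,"tz":0,"rx":0,"ry":0,"rz":0,"jaw":0},{"tx":4.4,"ty":-1.55,"tz":0,"rx":0,"ry":0,"rz":0,"jaw":0},{"tx":4.4,"ty":-1.55,"tz":0,"rx":0,"ry":0,"rz":0,"jaw":0},{"tx":0,"ty":0,"tz":0,"rx":0,"ry":0,"rz":0,"jaw":0},{"tx":0,"ty":0,"tz":0,"rx":0,"ry":0,"rz":0,"jaw":0}]}}

```text
time_s: 1.35
tcp_pos: [0.4807, -0.3104, 0.4045]
tool_rot: [0.0, 0.986, 0.167, -0.0]
ft_force: [-0.4, -0.2, 0.3]
finger_gap: 0.995
```

Run:
```python
from h import *
st(); shot("wrist","w1")
```

```text
t 1.35 tcp [ 0.4807 -0.3104  0.4045] jawdir -70.76 z [-7.e-04 -3.e-04 -1.e+00] gap 0.995 F [-0.4 -0.2  0.3] q6 [-0.65  0.3   1.51 -0.    1.33  0.59]
```

View pics/w1.png

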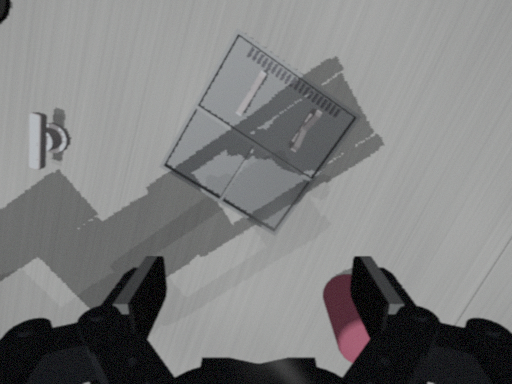

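Run:
```python
from h import *
im=cv2.imread("pics/w1.png"); cv2.imwrite("pics/w1c.png",cv2.resize(im[20:245,150:390],None,fx=3.2,fy=2.6*0+2.6,interpolation=cv2.INTER_CUBIC))
c=load("w1")
print([onz(c,u,v,0.0).round(4) for u,v in [(333,285)]])
```

```text
[array([ 0.3549, -0.4604,  0.    ])]
```

View pics/w1c.png

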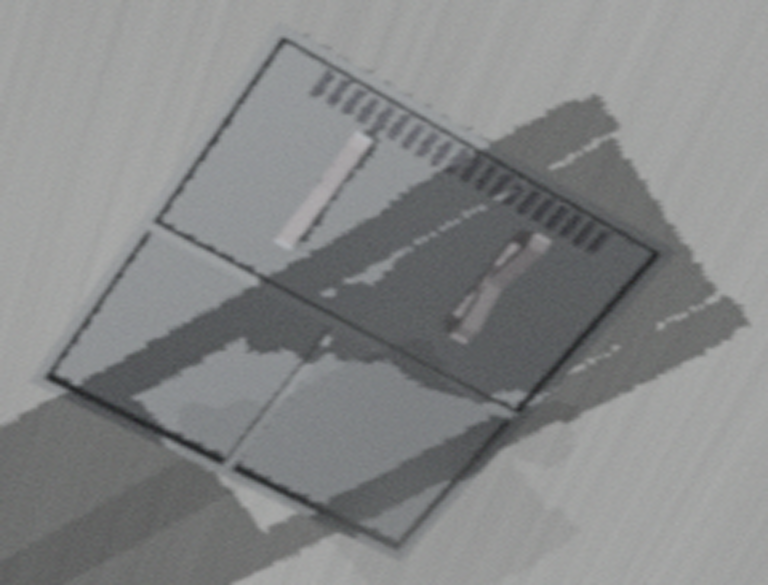

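```bash
cat >> h.py <<'E'
def fittray(c,corners,zs=0.014):
    """corners px ordered: tray (-85,-80),(-85,80),(85,80),(85,-80) mm"""
    W=np.array([onz(c,u,v,zs)[:2] for u,v in corners]); L=np.array([(-85,-80),(-85,80),(85,80),(85,-80)])/1000.
    cw=W.mean(0); H=(L).T@(W-cw); U,S,V=np.linalg.svd(H); R=V.T@np.diag([1,np.linalg.det(V.T@U.T)])@U.T
    print("center",cw.round(4),"yaw",np.degrees(np.arctan2(R[1,0],R[0,0])).round(2),"resid mm",((W-cw-L@R.T)*1000).round(1).tolist(),"sides",[round(float(np.linalg.norm(W[i]-W[i-1])),4) for i in range(4)])
    return cw,R
E
python3 - <<'E'
from h import *
c=load("w1"); P=lambda x,y:(150+x/3.2-.3,20+y/2.6-.3)
# gauge side edge: TL..R ; tray y axis approx (-0.24,-0.97)
for u,v in [(280,32),(662,255),(400,552),(45,378)]: print(onz(c,*P(u,v),.014).round(4))
cw,R=fittray(c,[P(280,32),P(662,255),P(400,552),P(45,378)])
for pl in [((362,135),(285,243)),((540,238),(458,338))]:
    w=np.array([onz(c,*P(*q),.041)[:2] for q in pl]); print(w.round(4),((w.mean(0)-cw)@R).round(4))
E
```

```text
[ 0.6021 -0.2453  0.014 ]
[ 0.5647 -0.3945  0.014 ]
[ 0.4077 -0.3569  0.014 ]
[ 0.4442 -0.2086  0.014 ]
center [ 0.5047 -0.3013] yaw 166.4 resid mm [[-4.0, -1.7], [-3.8, 4.6], [4.4, 2.2], [3.4, -5.0]] sides [0.1621, 0.1538, 0.1615, 0.1527]
[[ 0.5738 -0.2824]
 [ 0.5291 -0.2725]] [-0.0398 -0.0342]
[[ 0.5571 -0.3474]
 [ 0.5125 -0.3371]] [-0.0389  0.0327]
```

Run:
```python
from h import *
im=cv2.imread("pics/w1.png"); cv2.imwrite("pics/w1d.png",cv2.resize(im[95:185,10:110],None,fx=6,fy=6,interpolation=cv2.INTER_CUBIC))
```

```text
(no output)
```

View pics/w1d.png

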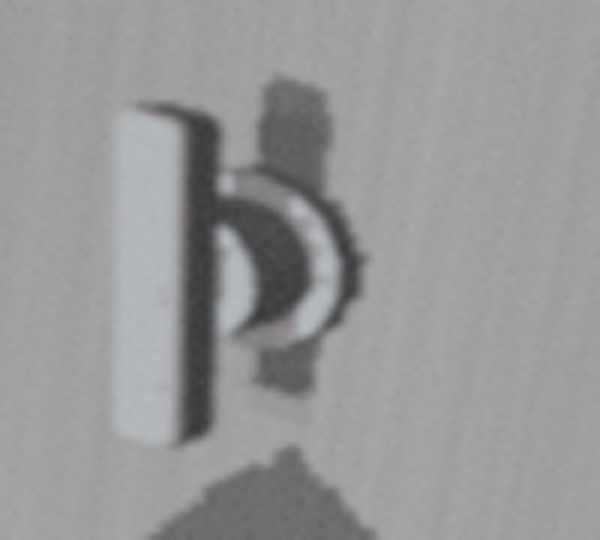

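Run:
```python
from h import *
c=load("w1"); P=lambda x,y:(10+x/6-.4,95+y/6-.4)
a=onz(c,*P(150,110),.038);b=onz(c,*P(147,441),.038);print(a,b,(a+b)/2,np.linalg.norm(a-b),np.degrees(np.arctan2(*(a-b)[1::-1])))
m=(a+b)/2; ang=np.degrees(np.arctan2(*(a-b)[1::-1]))
plan(m[0],m[1],0.30,ang+90)
st()
```

```text
[ 0.46093042 -0.07689291  0.038     ] [ 0.40277024 -0.08362663  0.038     ] [ 0.43185033 -0.08025977  0.038     ] 0.058548692082835016 6.604238616432509
shift cm (before turn) [  3.04 -23.39  10.45] dist 25.8
turn rotvec [-0.     0.001  0.219] -> shift if after turn [ -2.12 -23.49  10.45] q6 est 0.59
turn rotvec [-2.000e-03 -0.000e+00 -2.923e+00] -> shift if after turn [ 2.12 23.49 10.45] q6 est 0.59
t 1.4 tcp [ 0.4799 -0.3111  0.4045] jawdir -70.87 z [-1.e-03 -2.e-04 -1.e+00] gap 0.995 F [ 0.5 -0.5 -0. ] q6 [-0.65  0.3   1.51 -0.    1.33  0.59]
```

Emit:
{"fn": "arm_command", "kwargs": {"series": [{"tx":0.5,"ty":-3.9,"tz":1.74,"rx":0,"ry":0,"rz":0,"jaw":0},{"tx":0.5,"ty":-3.9,"tz":1.74,"rx":0,"ry":0,"rz":0,"jaw":0},{"tx":0.5,"ty":-3.9,"tz":1.74,"rx":0,"ry":0,"rz":0,"jaw":0},{"tx":0.5,"ty":-3.9,"tz":1.74,"rx":0,"ry":0,"rz":0,"jaw":0},{"tx":0.5,"ty":-3.9,"tz":1.74,"rx":0,"ry":0,"rz":0,"jaw":0},{"tx":0.5,"ty":-3.9,"tz":1.74,"rx":0,"ry":0,"rz":0,"jaw":0},{"tx":0,"ty":0,"tz":0,"rx":0,"ry":0,"rz":0.11,"jaw":0},{"tx":0,"ty":0,"tz":0,"rx":0,"ry":0,"rz":0.11,"jaw":0.3},{"tx":0,"ty":0,"tz":0,"rx":0,"ry":0,"rz":0,"jaw":0.3},{"tx":0,"ty":0,"tz":0,"rx":0,"ry":0,"rz":0,"jaw":0.3}]}}

```text
time_s: 2.4
tcp_pos: [0.4316, -0.0814, 0.3005]
tool_rot: [0.0, 0.998, 0.057, 0.0]
ft_force: [0.2, 0.2, 0.4]
finger_gap: 0.702
```

Run:
```python
from h import *
st(); shot("wrist","w2")
im=cv2.imread("pics/w2.png"); cv2.imwrite("pics/w2c.png",cv2.resize(im[60:260],None,fx=1.5,fy=1.5,interpolation=cv2.INTER_CUBIC))
```

```text
t 2.4 tcp [ 0.4316 -0.0814  0.3005] jawdir -83.5 z [ 3.e-04 -4.e-04 -1.e+00] gap 0.702 F [0.2 0.2 0.4] q6 [-0.28  0.24  1.92 -0.    0.98  1.18]
```

View pics/w2.png

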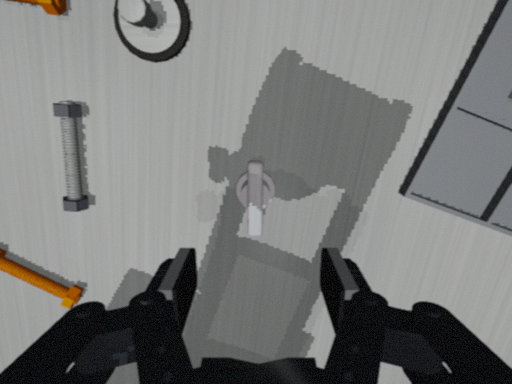

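Run:
```python
from h import *
im=cv2.imread("pics/w2.png")
a=cv2.resize(im[150:245,220:290],None,fx=6,fy=6,interpolation=cv2.INTER_CUBIC)
b=cv2.resize(im[90:220,30:110],None,fx=4.4,fy=4.4,interpolation=cv2.INTER_CUBIC)[:570]
cv2.imwrite("pics/w2d.png",np.hstack([a,b]) if a.shape[0]==b.shape[0] else np.hstack([a[:565],b[:565]])); print(a.shape,b.shape)
```

```text
(570, 420, 3) (570, 352, 3)
```

View pics/w2d.png

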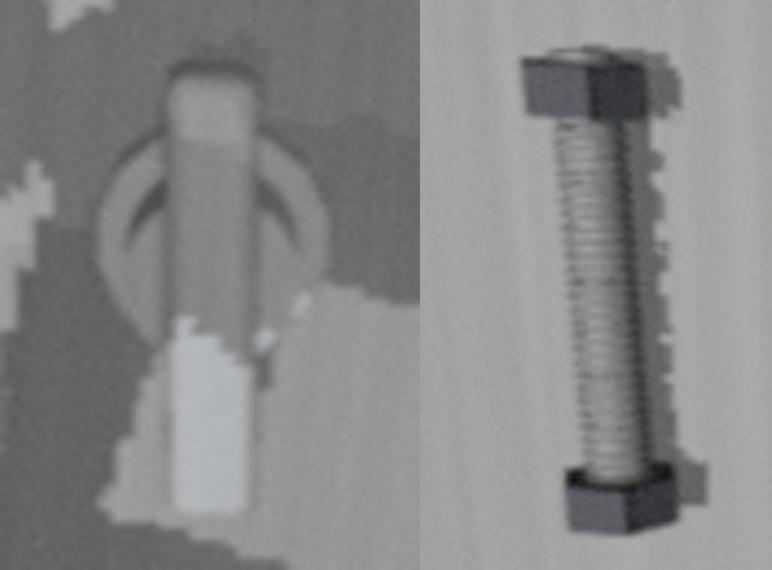

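Run:
```python
from h import *
c=load("w2"); P=lambda x,y:(220+x/6-.4,150+y/6-.4); Q=lambda x,y:(30+(x-420)/4.4-.4,90+y/4.4-.4)
a=onz(c,*P(213,78),.038);b=onz(c,*P(211,512),.038);m=(a+b)/2;print(m,np.linalg.norm(a-b),np.degrees(np.arctan2(*(a-b)[1::-1])))
plan(m[0],m[1],0.20,np.degrees(np.arctan2(*(a-b)[1::-1]))+90)
a=onz(c,*Q(586,55),.0095);b=onz(c,*Q(622,525),.0095);m=(a+b)/2;print("short",m,np.linalg.norm(a-b),np.degrees(np.arctan2(*(a-b)[1::-1])))
print("strainer base",onz(c,152,25,.008))
```

```text
[ 0.43136361 -0.07890724  0.038     ] 0.05797747083465888 6.048875855813611
shift cm (before turn) [-1.000e-02 -2.500e-01  1.005e+01] dist 10.1
turn rotvec [ 0.    -0.     0.008] -> shift if after turn [-1.000e-02 -2.400e-01  1.005e+01] q6 est 1.18
turn rotvec [ 1.000e-03  1.000e-03 -3.134e+00] -> shift if after turn [1.000e-02 2.400e-01 1.005e+01] q6 est 1.18
short [0.440886   0.07363101 0.0095    ] 0.08885320342949501 0.6161435037215095
strainer base [0.54697727 0.00979233 0.008     ]
```

Emit:
{"fn": "arm_command", "kwargs": {"series": [{"tx":0,"ty":-0.25,"tz":2.5,"rx":0,"ry":0,"rz":0.008,"jaw":0.4},{"tx":0,"ty":0,"tz":2.5,"rx":0,"ry":0,"rz":0,"jaw":0.5},{"tx":0,"ty":0,"tz":2.5,"rx":0,"ry":0,"rz":0,"jaw":0.5},{"tx":0,"ty":0,"tz":2.5,"rx":0,"ry":0,"rz":0,"jaw":0.5},{"tx":0,"ty":0,"tz":0,"rx":0,"ry":0,"rz":0,"jaw":0.7},{"tx":0,"ty":0,"tz":0,"rx":0,"ry":0,"rz":0,"jaw":1},{"tx":0,"ty":0,"tz":0,"rx":0,"ry":0,"rz":0,"jaw":1},{"tx":0,"ty":0,"tz":0,"rx":0,"ry":0,"rz":0,"jaw":1},{"tx":0,"ty":0,"tz":0,"rx":0,"ry":0,"rz":0,"jaw":1},{"tx":0,"ty":0,"tz":0,"rx":0,"ry":0,"rz":0,"jaw":1}], "squeeze": 50}}

```text
time_s: 3.45
tcp_pos: [0.4318, -0.0778, 0.2009]
tool_rot: [0.0, 0.999, 0.052, 0.001]
ft_force: [-0.3, -0.5, -0.5]
finger_gap: 0.123
```

Run:
```python
from h import *
st(); shot("wrist","w3")
plan(0.4716,-0.2532,0.30,166.4)
```

```text
t 3.45 tcp [ 0.4318 -0.0778  0.2009] jawdir -83.99 z [ 1.3e-03 -4.0e-04 -1.0e+00] gap 0.123 F [-0.3 -0.5 -0.5] q6 [-0.27  0.4   2.04  0.    0.7   1.19]
shift cm (before turn) [ 2.14 17.86 -9.91] dist 20.5
turn rotvec [ 1.000e-03 -1.000e-03 -1.228e+00] -> shift if after turn [-16.11   8.    -9.92] q6 est 1.19
turn rotvec [-1.000e-03 -1.000e-03  1.913e+00] -> shift if after turn [16.11 -8.   -9.92] q6 est 1.19
```

View pics/w3.png

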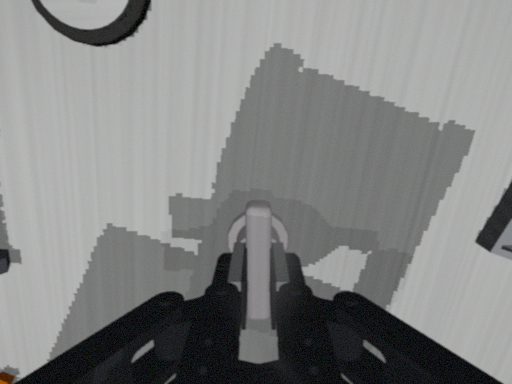

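Emit:
{"fn": "arm_command", "kwargs": {"series": [{"tx":0,"ty":0,"tz":-2,"rx":0,"ry":0,"rz":0,"jaw":1},{"tx":0,"ty":0,"tz":-4,"rx":0,"ry":0,"rz":0,"jaw":1},{"tx":0,"ty":0,"tz":-4,"rx":0,"ry":0,"rz":0,"jaw":1},{"tx":0.43,"ty":3.57,"tz":0,"rx":0,"ry":0,"rz":0,"jaw":1},{"tx":0.43,"ty":3.57,"tz":0,"rx":0,"ry":0,"rz":0,"jaw":1},{"tx":0.43,"ty":3.57,"tz":0,"rx":0,"ry":0,"rz":0,"jaw":1},{"tx":0.43,"ty":3.57,"tz":0,"rx":0,"ry":0,"rz":0,"jaw":1},{"tx":0.43,"ty":3.57,"tz":0,"rx":0,"ry":0,"rz":0,"jaw":1},{"tx":0,"ty":0,"tz":0,"rx":0,"ry":0,"rz":0,"jaw":1},{"tx":0,"ty":0,"tz":0,"rx":0,"ry":0,"rz":0,"jaw":1}]}}

```text
time_s: 4.5
tcp_pos: [0.4715, -0.2536, 0.3]
tool_rot: [-0.0, 0.999, 0.052, -0.0]
ft_force: [-0.2, 0.8, -1.3]
finger_gap: 0.119
```

Run:
```python
from h import *
st(); shot("wrist","w4")
plan(0.4716,-0.2532,0.206)
```

```text
t 4.5 tcp [ 0.4715 -0.2536  0.3   ] jawdir -84.09 z [-7.e-04  8.e-04 -1.e+00] gap 0.119 F [-0.2  0.8 -1.3] q6 [-0.57  0.36  1.73  0.    1.06  0.89]
shift cm (before turn) [0.06 0.07 9.39] dist 9.4
```

View pics/w4.png

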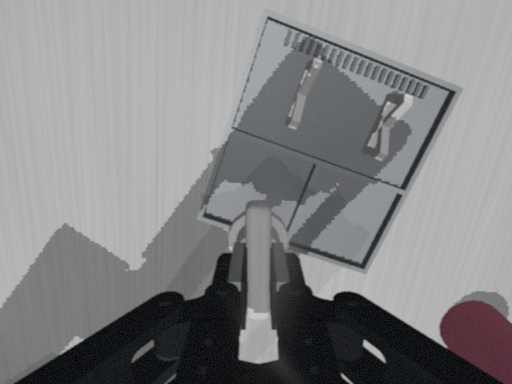

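Run:
```python
from h import *
c=load("w4")
for z in (0.014,0.0): cw,R=fittray(c,[(267,12),(461,90),(365,270),(198,218)],z)
cw,R=fittray(c,[(267,12),(461,90),(365,270),(198,218)],.006)
# plates: top edges ends at z .041
for pl in [((317,60),(294,127)),((407,97),(379,158))]:
    w=np.array([onz(c,*q,.041)[:2] for q in pl]); print(w.round(4),((w.mean(0)-cw)@R).round(4))
print(cw+R@[.0435,-.039],cw+R@[.0435,.039])
```

```text
center [ 0.5046 -0.3012] yaw 166.15 resid mm [[-3.2, -2.1], [-1.8, 1.9], [4.2, 1.7], [0.8, -1.5]] sides [0.1662, 0.1557, 0.1642, 0.1561]
center [ 0.5022 -0.3043] yaw 166.15 resid mm [[2.2, 0.9], [1.6, -3.4], [-1.2, -1.3], [-2.6, 3.8]] sides [0.1753, 0.1643, 0.1732, 0.1647]
center [ 0.5032 -0.3029] yaw 166.15 resid mm [[-0.2, -0.4], [0.2, -1.1], [1.1, -0.0], [-1.1, 1.5]] sides [0.1714, 0.1606, 0.1693, 0.161]
[[ 0.5729 -0.2817]
 [ 0.5285 -0.2726]] [-0.0399 -0.0364]
[[ 0.5562 -0.3461]
 [ 0.5131 -0.3363]] [-0.0396  0.0297]
[ 0.47035248 -0.25465918] [ 0.45167686 -0.33039043]
```

Emit:
{"fn": "arm_command", "kwargs": {"series": [{"tx":0.06,"ty":0.07,"tz":3,"rx":0,"ry":0,"rz":0,"jaw":1},{"tx":0,"ty":0,"tz":3,"rx":0,"ry":0,"rz":0,"jaw":1},{"tx":0,"ty":0,"tz":2,"rx":0,"ry":0,"rz":0,"jaw":1},{"tx":0,"ty":0,"tz":1,"rx":0,"ry":0,"rz":0,"jaw":1},{"tx":0,"ty":0,"tz":0.4,"rx":0,"ry":0,"rz":0,"jaw":1},{"tx":0,"ty":0,"tz":0,"rx":0,"ry":0,"rz":0,"jaw":1},{"tx":0,"ty":0,"tz":0,"rx":0,"ry":0,"rz":0,"jaw":0.8},{"tx":0,"ty":0,"tz":0,"rx":0,"ry":0,"rz":0,"jaw":0.65},{"tx":0,"ty":0,"tz":0,"rx":0,"ry":0,"rz":0,"jaw":0.6},{"tx":0,"ty":0,"tz":0,"rx":0,"ry":0,"rz":0,"jaw":0.6}]}}

```text
time_s: 5.55
tcp_pos: [0.4725, -0.2539, 0.2069]
tool_rot: [0.0, 0.999, 0.052, 0.001]
ft_force: [-0.3, 0.3, -0.4]
finger_gap: 0.403
```

Run:
```python
from h import *
st(); shot("wrist","w5")
plan(0.684,0.076,0.35)
plan(0.682,-0.071,0.35,24+90)
```

```text
t 5.55 tcp [ 0.4725 -0.2539  0.2069] jawdir -84.0 z [ 1.1e-03 -7.0e-04 -1.0e+00] gap 0.403 F [-0.3  0.3 -0.4] q6 [-0.57  0.48  1.83  0.    0.83  0.89]
shift cm (before turn) [ 24.5  -30.59 -14.32] dist 41.7
shift cm (before turn) [ 22.76 -15.99 -14.31] dist 31.3
turn rotvec [ 0.001 -0.001 -0.314] -> shift if after turn [ 26.58  -8.18 -14.32] q6 est 0.89
turn rotvec [-1.000e-03 -1.000e-03  2.827e+00] -> shift if after turn [-26.58   8.18 -14.32] q6 est 0.89
```

View pics/w5.png

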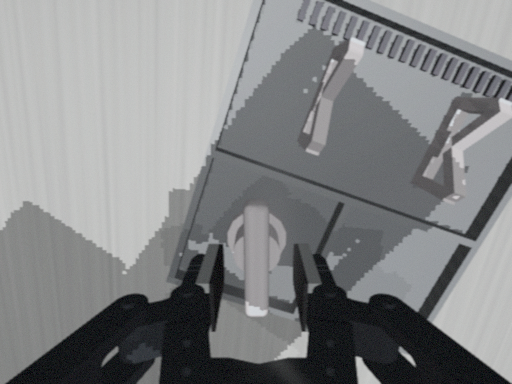

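Emit:
{"fn": "arm_command", "kwargs": {"series": [{"tx":0,"ty":0,"tz":-4.3,"rx":0,"ry":0,"rz":0,"jaw":0.6},{"tx":0,"ty":0,"tz":-5,"rx":0,"ry":0,"rz":-0.15,"jaw":0.5},{"tx":0,"ty":0,"tz":-5,"rx":0,"ry":0,"rz":-0.15,"jaw":0.4},{"tx":4.43,"ty":-1.36,"tz":0,"rx":0,"ry":0,"rz":0,"jaw":0.3},{"tx":4.43,"ty":-1.36,"tz":0,"rx":0,"ry":0,"rz":0,"jaw":0.3},{"tx":4.43,"ty":-1.36,"tz":0,"rx":0,"ry":0,"rz":0,"jaw":0.3},{"tx":4.43,"ty":-1.36,"tz":0,"rx":0,"ry":0,"rz":0,"jaw":0.3},{"tx":4.43,"ty":-1.36,"tz":0,"rx":0,"ry":0,"rz":0,"jaw":0.3},{"tx":4.43,"ty":-1.36,"tz":0,"rx":0,"ry":0,"rz":0,"jaw":0.3},{"tx":0,"ty":0,"tz":0,"rx":0,"ry":0,"rz":0,"jaw":0.3}]}}

```text
time_s: 6.6
tcp_pos: [0.6884, -0.07, 0.3489]
tool_rot: [-0.001, 0.979, 0.203, 0.002]
ft_force: [-0.7, -0.1, 0.4]
finger_gap: 0.698
```

Emit:
{"fn": "arm_command", "kwargs": {"series": [{"tx":0,"ty":0,"tz":2.5,"rx":0,"ry":0,"rz":0,"jaw":0.3},{"tx":0,"ty":0,"tz":2.5,"rx":0,"ry":0,"rz":0,"jaw":0.3},{"tx":0,"ty":0,"tz":0,"rx":0,"ry":0,"rz":0,"jaw":0.3},{"tx":0,"ty":0,"tz":0,"rx":0,"ry":0,"rz":0,"jaw":0.3},{"tx":0,"ty":0,"tz":0,"rx":0,"ry":0,"rz":0,"jaw":0.3},{"tx":0,"ty":0,"tz":0,"rx":0,"ry":0,"rz":0,"jaw":0.3},{"tx":0,"ty":0,"tz":0,"rx":0,"ry":0,"rz":0,"jaw":0.3},{"tx":0,"ty":0,"tz":0,"rx":0,"ry":0,"rz":0,"jaw":0.3},{"tx":0,"ty":0,"tz":0,"rx":0,"ry":0,"rz":0,"jaw":0.3},{"tx":0,"ty":0,"tz":0,"rx":0,"ry":0,"rz":0,"jaw":0.3}]}}

```text
time_s: 7.6
tcp_pos: [0.6845, -0.074, 0.2995]
tool_rot: [0.0, 0.98, 0.201, 0.0]
ft_force: [-0.2, -0.5, -0.5]
finger_gap: 0.701
```

Run:
```python
from h import *
st(); shot("wrist","w6")
```

```text
t 7.6 tcp [ 0.6845 -0.074   0.2995] jawdir -66.81 z [ 2.e-04 -0.e+00 -1.e+00] gap 0.701 F [-0.2 -0.5 -0.5] q6 [-0.17  0.54  1.38  0.    1.21  1.  ]
```

View pics/w6.png

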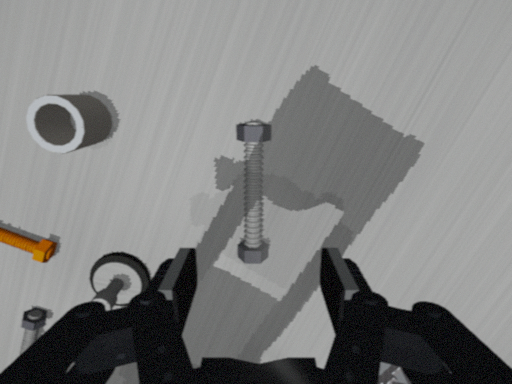

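Run:
```python
from h import *
im=cv2.imread("pics/w6.png")
a=cv2.resize(im[112:272,213:293],None,fx=3.7,fy=3.7,interpolation=cv2.INTER_CUBIC)
b=cv2.resize(im[80:165,20:125],None,fx=4.5,fy=4.5,interpolation=cv2.INTER_CUBIC)
b=cv2.copyMakeBorder(b,0,a.shape[0]-b.shape[0],0,0,cv2.BORDER_CONSTANT)
cv2.imwrite("pics/w6c.png",np.hstack([a,b])); print(a.shape,b.shape)
```

```text
(592, 296, 3) (592, 472, 3)
```

View pics/w6c.png

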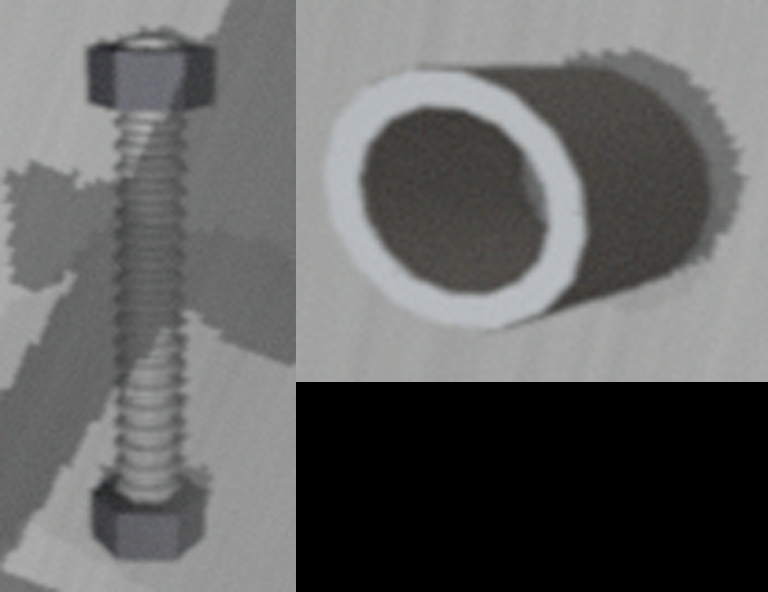

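Run:
```python
from h import *
c=load("w6"); P=lambda x,y:(213+x/3.7-.4,112+y/3.7-.4); Q=lambda x,y:(20+(x-296)/4.5-.4,80+y/4.5-.4)
a=onz(c,*P(151,110),.024);b=onz(c,*P(149,558),.024); d=(a-b)[:2]; L=np.linalg.norm(d);d/=L
m=b[:2]+d*.058; m2=a[:2]-d*.046
print(a,b,L,m,m2,np.degrees(np.arctan2(d[1],d[0])))
pts=np.array([(452,70),(326,180),(585,215),(480,327)])
print("coupling top",onz(c,*Q(455,198),.045))
m=(m+m2)/2
plan(m[0],m[1],0.1765,np.degrees(np.arctan2(d[1],d[0]))+90)
```

```text
[ 0.72227389 -0.05348965  0.024     ] [ 0.62686711 -0.09331101  0.024     ] 0.10338372904598922 [ 0.68039191 -0.07097056] [ 0.67982319 -0.07120794] 22.654921430575172
coupling top [0.68298018 0.07652695 0.045     ]
shift cm (before turn) [-0.29 -0.45 12.29] dist 12.3
turn rotvec [-0.    -0.     0.009] -> shift if after turn [-0.29 -0.44 12.29] q6 est 1.0
turn rotvec [ 0.    -0.    -3.132] -> shift if after turn [ 0.29  0.44 12.29] q6 est 1.0
```

Emit:
{"fn": "arm_command", "kwargs": {"series": [{"tx":-0.29,"ty":-0.45,"tz":2.5,"rx":0,"ry":0,"rz":0.009,"jaw":0.4},{"tx":0,"ty":0,"tz":3,"rx":0,"ry":0,"rz":0,"jaw":0.5},{"tx":0,"ty":0,"tz":3,"rx":0,"ry":0,"rz":0,"jaw":0.5},{"tx":0,"ty":0,"tz":2.5,"rx":0,"ry":0,"rz":0,"jaw":0.5},{"tx":0,"ty":0,"tz":1.3,"rx":0,"ry":0,"rz":0,"jaw":0.5},{"tx":0,"ty":0,"tz":0,"rx":0,"ry":0,"rz":0,"jaw":0.6},{"tx":0,"ty":0,"tz":0,"rx":0,"ry":0,"rz":0,"jaw":1},{"tx":0,"ty":0,"tz":0,"rx":0,"ry":0,"rz":0,"jaw":1},{"tx":0,"ty":0,"tz":0,"rx":0,"ry":0,"rz":0,"jaw":1},{"tx":0,"ty":0,"tz":0,"rx":0,"ry":0,"rz":0,"jaw":1}], "squeeze": 80}}

```text
time_s: 8.65
tcp_pos: [0.6806, -0.0711, 0.1777]
tool_rot: [0.0, 0.98, 0.197, 0.001]
ft_force: [-0.7, 0.2, 2.2]
finger_gap: 0.15
```

Run:
```python
from h import *
st(); shot("wrist","w7")
plan(0.543,-0.3095,0.30,166.2)
```

```text
t 8.65 tcp [ 0.6806 -0.0711  0.1777] jawdir -67.32 z [ 2.4e-03 -3.0e-04 -1.0e+00] gap 0.15 F [-0.7  0.2  2.2] q6 [-0.17  0.67  1.5   0.    0.97  1.01]
shift cm (before turn) [-21.87  16.71 -12.26] dist 30.1
turn rotvec [ 0.002 -0.001 -0.934] -> shift if after turn [-26.44  -7.68 -12.23] q6 est 1.01
turn rotvec [-2.000e-03 -3.000e-03  2.207e+00] -> shift if after turn [ 26.44   7.68 -12.23] q6 est 1.01
```

View pics/w7.png

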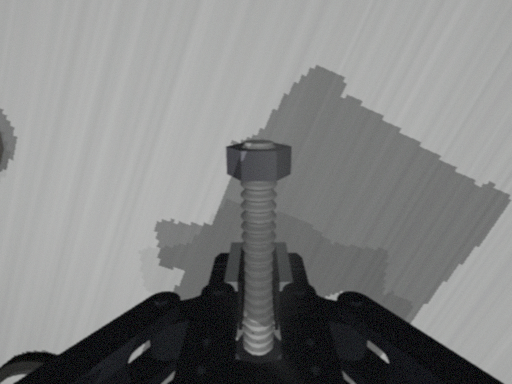

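Emit:
{"fn": "arm_command", "kwargs": {"series": [{"tx":0,"ty":0,"tz":-3,"rx":0,"ry":0,"rz":0,"jaw":1},{"tx":0,"ty":0,"tz":-4.6,"rx":0,"ry":0,"rz":-0.133,"jaw":1},{"tx":0,"ty":0,"tz":-4.6,"rx":0,"ry":0,"rz":-0.133,"jaw":1},{"tx":0,"ty":0,"tz":0,"rx":0,"ry":0,"rz":-0.133,"jaw":1},{"tx":0,"ty":0,"tz":0,"rx":0,"ry":0,"rz":-0.133,"jaw":1},{"tx":0,"ty":0,"tz":0,"rx":0,"ry":0,"rz":-0.133,"jaw":1},{"tx":0,"ty":0,"tz":0,"rx":0,"ry":0,"rz":-0.133,"jaw":1},{"tx":0,"ty":0,"tz":0,"rx":0,"ry":0,"rz":-0.136,"jaw":1},{"tx":0,"ty":0,"tz":0,"rx":0,"ry":0,"rz":0,"jaw":1},{"tx":0,"ty":0,"tz":0,"rx":0,"ry":0,"rz":0,"jaw":1}]}}

```text
time_s: 9.7
tcp_pos: [0.6799, -0.071, 0.2981]
tool_rot: [-0.0, 0.788, 0.616, -0.0]
ft_force: [0.5, -1.2, -1.9]
finger_gap: 0.151
```

Emit:
{"fn": "arm_command", "kwargs": {"series": [{"tx":-2,"ty":-0.58,"tz":0,"rx":0,"ry":0,"rz":0,"jaw":1},{"tx":-4,"ty":-1.16,"tz":0,"rx":0,"ry":0,"rz":0,"jaw":1},{"tx":-4,"ty":-1.16,"tz":0,"rx":0,"ry":0,"rz":0,"jaw":1},{"tx":-4,"ty":-1.16,"tz":0,"rx":0,"ry":0,"rz":0,"jaw":1},{"tx":-4,"ty":-1.16,"tz":0,"rx":0,"ry":0,"rz":0,"jaw":1},{"tx":-4,"ty":-1.16,"tz":0,"rx":0,"ry":0,"rz":0,"jaw":1},{"tx":-3,"ty":-0.87,"tz":0,"rx":0,"ry":0,"rz":0,"jaw":1},{"tx":-1.44,"ty":-0.43,"tz":0,"rx":0,"ry":0,"rz":0,"jaw":1},{"tx":0,"ty":0,"tz":0,"rx":0,"ry":0,"rz":0,"jaw":1},{"tx":0,"ty":0,"tz":0,"rx":0,"ry":0,"rz":0,"jaw":1}]}}

```text
time_s: 10.7
tcp_pos: [0.5424, -0.3092, 0.2983]
tool_rot: [-0.0, 0.787, 0.616, 0.0]
ft_force: [0.6, 0.6, -1.7]
finger_gap: 0.152
```

Run:
```python
from h import *
st(); shot("wrist","w8")
plan(0.543,-0.3095,0.25,166.2)
```

```text
t 10.7 tcp [ 0.5424 -0.3092  0.2983] jawdir -13.9 z [ 4.e-04  9.e-04 -1.e+00] gap 0.152 F [ 0.6  0.6 -1.7] q6 [-0.59  0.47  1.54  0.    1.14 -0.34]
shift cm (before turn) [-0.08  0.04  4.83] dist 4.8
turn rotvec [ 0.    -0.001 -0.   ] -> shift if after turn [-0.08  0.04  4.83] q6 est -0.34
turn rotvec [-1.000e-03 -0.000e+00  3.141e+00] -> shift if after turn [ 0.08 -0.04  4.83] q6 est -0.34
```

View pics/w8.png

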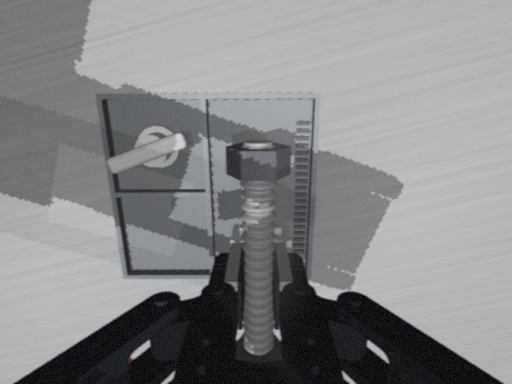

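Emit:
{"fn": "arm_command", "kwargs": {"series": [{"tx":-0.08,"ty":0.04,"tz":2,"rx":0,"ry":0,"rz":0,"jaw":1},{"tx":0,"ty":0,"tz":2.5,"rx":0,"ry":0,"rz":0,"jaw":1},{"tx":0,"ty":0,"tz":2,"rx":0,"ry":0,"rz":0,"jaw":1},{"tx":0,"ty":0,"tz":1,"rx":0,"ry":0,"rz":0,"jaw":1},{"tx":0,"ty":0,"tz":1,"rx":0,"ry":0,"rz":0,"jaw":1},{"tx":0,"ty":0,"tz":0.5,"rx":0,"ry":0,"rz":0,"jaw":1},{"tx":0,"ty":0,"tz":0.4,"rx":0,"ry":0,"rz":0,"jaw":1},{"tx":0,"ty":0,"tz":0.3,"rx":0,"ry":0,"rz":0,"jaw":1},{"tx":0,"ty":0,"tz":0,"rx":0,"ry":0,"rz":0,"jaw":1},{"tx":0,"ty":0,"tz":0,"rx":0,"ry":0,"rz":0,"jaw":1}]}}

```text
time_s: 11.75
tcp_pos: [0.5427, -0.3106, 0.2018]
tool_rot: [0.0, 0.787, 0.617, 0.0]
ft_force: [-0.6, 0.4, -1.9]
finger_gap: 0.15
```

Run:
```python
from h import *
st(); shot("wrist","w9");shot("scene","s9")
im=cv2.imread("pics/s9.png"); cv2.imwrite("pics/s9c.png",cv2.resize(im[180:280,110:250],None,fx=5,fy=5,interpolation=cv2.INTER_CUBIC))
```

```text
t 11.75 tcp [ 0.5427 -0.3106  0.2018] jawdir -13.82 z [ 7.e-04 -5.e-04 -1.e+00] gap 0.15 F [-0.6  0.4 -1.9] q6 [-0.59  0.58  1.63 -0.    0.94 -0.35]
```

View pics/w9.png

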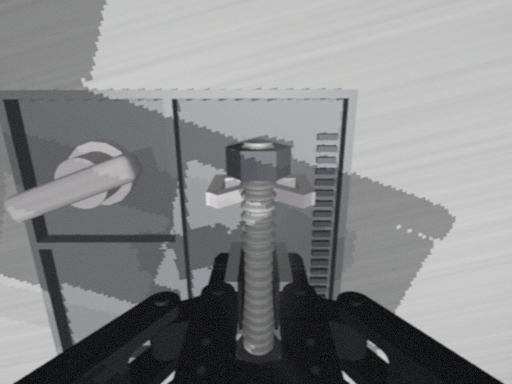

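View pics/s9c.png

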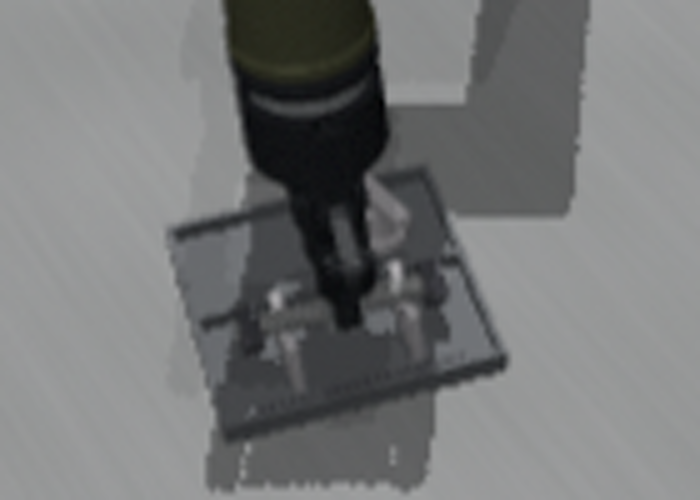

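Emit:
{"fn": "arm_command", "kwargs": {"series": [{"tx":0,"ty":0,"tz":0.15,"rx":0,"ry":0,"rz":0,"jaw":1},{"tx":0,"ty":0,"tz":0,"rx":0,"ry":0,"rz":0,"jaw":1},{"tx":0,"ty":0,"tz":0,"rx":0,"ry":0,"rz":0,"jaw":0.82},{"tx":0,"ty":0,"tz":0,"rx":0,"ry":0,"rz":0,"jaw":0.75},{"tx":0,"ty":0,"tz":0,"rx":0,"ry":0,"rz":0,"jaw":0.65},{"tx":0,"ty":0,"tz":0,"rx":0,"ry":0,"rz":0,"jaw":0.6},{"tx":0,"ty":0,"tz":0,"rx":0,"ry":0,"rz":0,"jaw":0.6},{"tx":0,"ty":0,"tz":-2,"rx":0,"ry":0,"rz":0,"jaw":0.6},{"tx":0,"ty":0,"tz":-4,"rx":0,"ry":0,"rz":0,"jaw":0.6},{"tx":0,"ty":0,"tz":-4,"rx":0,"ry":0,"rz":0,"jaw":0.6}]}}

```text
time_s: 12.85
tcp_pos: [0.5422, -0.3101, 0.2998]
tool_rot: [-0.001, 0.787, 0.617, -0.0]
ft_force: [-0.0, -0.4, 0.4]
finger_gap: 0.399
```

Run:
```python
from h import *
st(); shot("wrist","w10")
plan(0.683,0.0765,0.32,-13.8)
plan(0.683,0.0765,0.32)
```

```text
t 12.85 tcp [ 0.5422 -0.3101  0.2998] jawdir -13.81 z [-0.0025  0.0017 -1.    ] gap 0.399 F [-0.  -0.4  0.4] q6 [-0.59  0.47  1.53  0.    1.15 -0.35]
shift cm (before turn) [40.98  4.22 -1.31] dist 41.2
turn rotvec [ 0.01   0.004 -0.   ] -> shift if after turn [40.98  4.21 -1.21] q6 est -0.35
turn rotvec [ 0.006 -0.015  3.141] -> shift if after turn [-40.98  -4.21  -1.21] q6 est -0.35
shift cm (before turn) [40.98  4.22 -1.31] dist 41.2
```

View pics/w10.png

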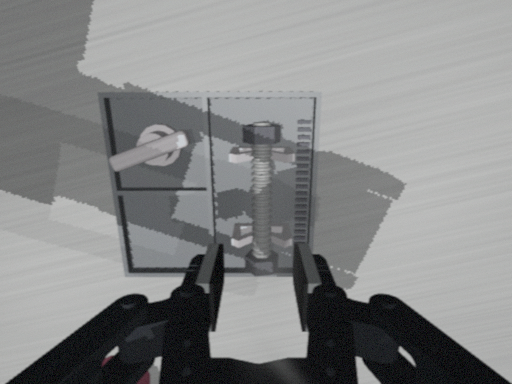

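Emit:
{"fn": "arm_command", "kwargs": {"series": [{"tx":3,"ty":0.3,"tz":-0.3,"rx":0,"ry":0,"rz":0,"jaw":0.3},{"tx":4.75,"ty":0.49,"tz":0,"rx":0,"ry":0,"rz":0,"jaw":0.2},{"tx":4.75,"ty":0.49,"tz":0,"rx":0,"ry":0,"rz":0,"jaw":0.15},{"tx":4.75,"ty":0.49,"tz":0,"rx":0,"ry":0,"rz":0,"jaw":0.15},{"tx":4.75,"ty":0.49,"tz":0,"rx":0,"ry":0,"rz":0,"jaw":0.15},{"tx":4.75,"ty":0.49,"tz":0,"rx":0,"ry":0,"rz":0,"jaw":0.15},{"tx":4.75,"ty":0.49,"tz":0,"rx":0,"ry":0,"rz":0,"jaw":0.15},{"tx":4.75,"ty":0.49,"tz":0,"rx":0,"ry":0,"rz":0,"jaw":0.15},{"tx":4.75,"ty":0.49,"tz":0,"rx":0,"ry":0,"rz":0,"jaw":0.15},{"tx":0,"ty":0,"tz":0,"rx":0,"ry":0,"rz":0,"jaw":0.15}]}}

```text
time_s: 13.9
tcp_pos: [0.683, 0.0838, 0.3027]
tool_rot: [-0.0, 0.785, 0.619, 0.002]
ft_force: [-0.4, -1.1, 0.1]
finger_gap: 0.849
```

Run:
```python
from h import *
viewer.read_camera("wrist");viewer.read_camera("wrist");st(); shot("wrist","w11")
```

```text
t 14.0 tcp [0.6814 0.0792 0.3023] jawdir -13.64 z [-6.e-04 -5.e-04 -1.e+00] gap 0.845 F [0.3 0.2 0.6] q6 [ 0.05  0.54  1.39 -0.    1.22  0.29]
```

View pics/w11.png

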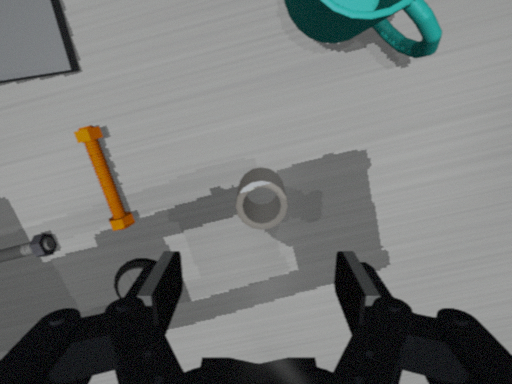

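Run:
```python
from h import *
c=load("w11"); m=onz(c,262,204.5,.045); print(m)
for u,v in [(237,204),(287,204),(262,181),(262,228)]: print(onz(c,u,v,.045).round(4))
plan(m[0],m[1],.194); print("mug rim pixel-ish",onz(c,330,42,0.0))
```

```text
[0.68273675 0.07789856 0.045     ]
[0.6647 0.0827 0.045 ]
[0.701  0.0739 0.045 ]
[0.687  0.0956 0.045 ]
[0.6783 0.0593 0.045 ]
shift cm (before turn) [ 0.05  0.17 10.83] dist 10.8
mug rim pixel-ish [0.76120649 0.17883336 0.        ]
```

Emit:
{"fn": "arm_command", "kwargs": {"series": [{"tx":0.05,"ty":0.17,"tz":2.5,"rx":0,"ry":0,"rz":0,"jaw":0.2},{"tx":0,"ty":0,"tz":3,"rx":0,"ry":0,"rz":0,"jaw":0.25},{"tx":0,"ty":0,"tz":3,"rx":0,"ry":0,"rz":0,"jaw":0.25},{"tx":0,"ty":0,"tz":2.3,"rx":0,"ry":0,"rz":0,"jaw":0.25},{"tx":0,"ty":0,"tz":0,"rx":0,"ry":0,"rz":0,"jaw":0.4},{"tx":0,"ty":0,"tz":0,"rx":0,"ry":0,"rz":0,"jaw":0.6},{"tx":0,"ty":0,"tz":0,"rx":0,"ry":0,"rz":0,"jaw":1},{"tx":0,"ty":0,"tz":0,"rx":0,"ry":0,"rz":0,"jaw":1},{"tx":0,"ty":0,"tz":0,"rx":0,"ry":0,"rz":0,"jaw":1},{"tx":0,"ty":0,"tz":0,"rx":0,"ry":0,"rz":0,"jaw":1}], "squeeze": 40}}

```text
time_s: 15.05
tcp_pos: [0.6834, 0.0779, 0.1958]
tool_rot: [0.0, 0.787, 0.617, 0.001]
ft_force: [-0.0, 0.4, -0.3]
finger_gap: 0.453
```

Run:
```python
from h import *
st(); shot("wrist","w12")
plan(0.452,-0.3298,0.33)
```

```text
t 15.05 tcp [0.6834 0.0779 0.1958] jawdir -13.8 z [ 0.0015  0.     -1.    ] gap 0.453 F [-0.   0.4 -0.3] q6 [ 0.05  0.65  1.48 -0.    1.01  0.29]
shift cm (before turn) [-45.11 -12.73 -13.47] dist 48.8
```

View pics/w12.png

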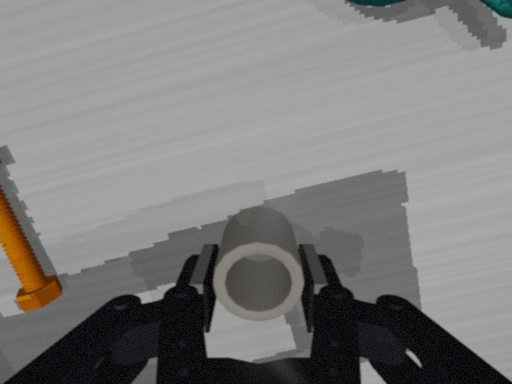

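Emit:
{"fn": "arm_command", "kwargs": {"series": [{"tx":0,"ty":0,"tz":-3,"rx":0,"ry":0,"rz":0,"jaw":1},{"tx":0,"ty":0,"tz":-4.4,"rx":0,"ry":0,"rz":0,"jaw":1},{"tx":-1,"ty":-0.28,"tz":-4,"rx":0,"ry":0,"rz":0,"jaw":1},{"tx":-3,"ty":-0.85,"tz":-2,"rx":0,"ry":0,"rz":0,"jaw":1},{"tx":-4.5,"ty":-1.27,"tz":0,"rx":0,"ry":0,"rz":0,"jaw":1},{"tx":-4.5,"ty":-1.27,"tz":0,"rx":0,"ry":0,"rz":0,"jaw":1},{"tx":-4.5,"ty":-1.27,"tz":0,"rx":0,"ry":0,"rz":0,"jaw":1},{"tx":-4.5,"ty":-1.27,"tz":0,"rx":0,"ry":0,"rz":0,"jaw":1},{"tx":-4.5,"ty":-1.27,"tz":0,"rx":0,"ry":0,"rz":0,"jaw":1},{"tx":-4.5,"ty":-1.27,"tz":0,"rx":0,"ry":0,"rz":0,"jaw":1}]}}

```text
time_s: 16.1
tcp_pos: [0.5231, -0.2035, 0.3292]
tool_rot: [0.0, 0.787, 0.617, 0.0]
ft_force: [1.1, -0.2, 0.3]
finger_gap: 0.456
```

Emit:
{"fn": "arm_command", "kwargs": {"series": [{"tx":-4.5,"ty":-1.27,"tz":0,"rx":0,"ry":0,"rz":0,"jaw":1},{"tx":-4.5,"ty":-1.27,"tz":0,"rx":0,"ry":0,"rz":0,"jaw":1},{"tx":-3.5,"ty":-1,"tz":0,"rx":0,"ry":0,"rz":0,"jaw":1},{"tx":-1.5,"ty":-0.42,"tz":0,"rx":0,"ry":0,"rz":0,"jaw":1},{"tx":0,"ty":0,"tz":0,"rx":0,"ry":0,"rz":0,"jaw":1},{"tx":0,"ty":0,"tz":0,"rx":0,"ry":0,"rz":0,"jaw":1},{"tx":0,"ty":0,"tz":0,"rx":0,"ry":0,"rz":0,"jaw":1},{"tx":0,"ty":0,"tz":0,"rx":0,"ry":0,"rz":0,"jaw":1},{"tx":0,"ty":0,"tz":0,"rx":0,"ry":0,"rz":0,"jaw":1},{"tx":0,"ty":0,"tz":0,"rx":0,"ry":0,"rz":0,"jaw":1}]}}

```text
time_s: 17.1
tcp_pos: [0.4528, -0.3282, 0.3288]
tool_rot: [-0.0, 0.787, 0.617, 0.0]
ft_force: [-0.0, -0.8, 0.1]
finger_gap: 0.453
```

Run:
```python
from h import *
st(); shot("wrist","w13")
plan(0.4525,-0.329,0.2005)
```

```text
t 17.1 tcp [ 0.4528 -0.3282  0.3288] jawdir -13.73 z [-0.e+00  1.e-04 -1.e+00] gap 0.453 F [-0.  -0.8  0.1] q6 [-0.7   0.35  1.64  0.    1.14 -0.46]
shift cm (before turn) [-7.000e-02 -1.000e-02  1.283e+01] dist 12.8
```

View pics/w13.png

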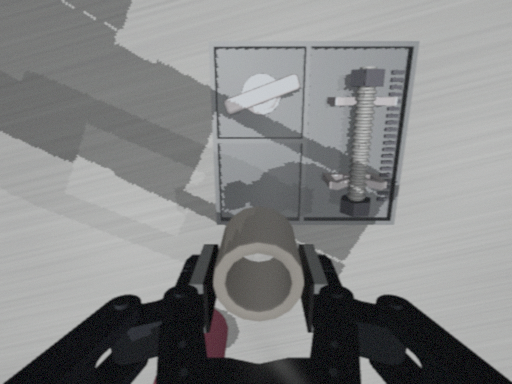

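Run:
```python
from h import *
s=load("scene0");d=load("side0")
print(onz(s,96,232,0),onz(d,360,150,0), tri(s,(88,197),d,(362,112)))
```

```text
[ 0.34035847 -0.4783975   0.        ] [ 0.34323307 -0.48480163  0.        ] (array([ 0.35243053, -0.47514992,  0.14302193]), np.float64(0.0026756847973956293))
```

Soap at about (0.345, -0.478), clear of the gripper. Lowering the coupling.

Emit:
{"fn": "arm_command", "kwargs": {"series": [{"tx":-0.07,"ty":0,"tz":3,"rx":0,"ry":0,"rz":0,"jaw":1},{"tx":0,"ty":0,"tz":4,"rx":0,"ry":0,"rz":0,"jaw":1},{"tx":0,"ty":0,"tz":3,"rx":0,"ry":0,"rz":0,"jaw":1},{"tx":0,"ty":0,"tz":1.5,"rx":0,"ry":0,"rz":0,"jaw":1},{"tx":0,"ty":0,"tz":0.8,"rx":0,"ry":0,"rz":0,"jaw":1},{"tx":0,"ty":0,"tz":0.4,"rx":0,"ry":0,"rz":0,"jaw":1},{"tx":0,"ty":0,"tz":0.1,"rx":0,"ry":0,"rz":0,"jaw":1},{"tx":0,"ty":0,"tz":0,"rx":0,"ry":0,"rz":0,"jaw":1},{"tx":0,"ty":0,"tz":0,"rx":0,"ry":0,"rz":0,"jaw":1},{"tx":0,"ty":0,"tz":0,"rx":0,"ry":0,"rz":0,"jaw":1}]}}

```text
time_s: 18.15
tcp_pos: [0.4525, -0.3298, 0.2016]
tool_rot: [0.001, 0.787, 0.617, 0.0]
ft_force: [0.7, 0.0, -1.1]
finger_gap: 0.452
```

Emit:
{"fn": "arm_command", "kwargs": {"series": [{"tx":0,"ty":0,"tz":0,"rx":0,"ry":0,"rz":0,"jaw":0.5},{"tx":0,"ty":0,"tz":0,"rx":0,"ry":0,"rz":0,"jaw":0.45},{"tx":0,"ty":0,"tz":0,"rx":0,"ry":0,"rz":0,"jaw":0.4},{"tx":0,"ty":0,"tz":0,"rx":0,"ry":0,"rz":0,"jaw":0.35},{"tx":0,"ty":0,"tz":0,"rx":0,"ry":0,"rz":0,"jaw":0.35},{"tx":0,"ty":0,"tz":-2,"rx":0,"ry":0,"rz":0,"jaw":0.35},{"tx":0,"ty":0,"tz":-4,"rx":0,"ry":0,"rz":0,"jaw":0.35},{"tx":0,"ty":0,"tz":-4.5,"rx":0,"ry":0,"rz":0,"jaw":0.35},{"tx":2,"ty":0,"tz":-2.5,"rx":0,"ry":0,"rz":0,"jaw":0.35},{"tx":4.5,"ty":0,"tz":0,"rx":0,"ry":0,"rz":0,"jaw":0.35}]}}

```text
time_s: 19.15
tcp_pos: [0.4695, -0.2693, 0.3355]
tool_rot: [0.006, 0.788, 0.615, 0.001]
ft_force: [0.9, 0.6, -0.9]
finger_gap: 0.648
```

Run:
```python
from h import *
st(); shot("wrist","w14")
plan(0.547,0.010,0.32)
```

```text
t 19.15 tcp [ 0.4695 -0.2693  0.3355] jawdir -14.03 z [ 0.009  -0.0075 -0.9999] gap 0.648 F [ 0.9  0.6 -0.9] q6 [-0.6   0.32  1.68 -0.    1.13 -0.35]
shift cm (before turn) [28.2   1.07  1.44] dist 28.3
```

View pics/w14.png

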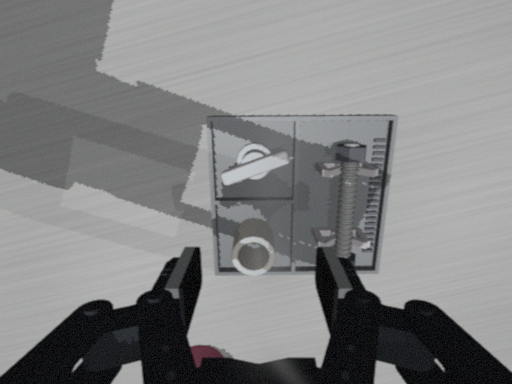

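Emit:
{"fn": "arm_command", "kwargs": {"series": [{"tx":4.5,"ty":0.17,"tz":0,"rx":0,"ry":0,"rz":0,"jaw":0.35},{"tx":4.7,"ty":0.18,"tz":0,"rx":0,"ry":0,"rz":0,"jaw":0.35},{"tx":4.7,"ty":0.18,"tz":0,"rx":0,"ry":0,"rz":0,"jaw":0.35},{"tx":4.7,"ty":0.18,"tz":0,"rx":0,"ry":0,"rz":0,"jaw":0.35},{"tx":4.7,"ty":0.18,"tz":0,"rx":0,"ry":0,"rz":0,"jaw":0.35},{"tx":3,"ty":0.12,"tz":0.5,"rx":0,"ry":0,"rz":0,"jaw":0.35},{"tx":1.5,"ty":0.06,"tz":1,"rx":0,"ry":0,"rz":0,"jaw":0.35},{"tx":0,"ty":0,"tz":0,"rx":0,"ry":0,"rz":0,"jaw":0.35},{"tx":0,"ty":0,"tz":0,"rx":0,"ry":0,"rz":0,"jaw":0.35},{"tx":0,"ty":0,"tz":0,"rx":0,"ry":0,"rz":0,"jaw":0.35}]}}

```text
time_s: 20.2
tcp_pos: [0.5442, -0.0004, 0.3156]
tool_rot: [-0.0, 0.787, 0.616, -0.0]
ft_force: [-0.2, 0.3, 0.3]
finger_gap: 0.655
```

Run:
```python
from h import *
st(); shot("wrist","w15")
im=cv2.imread("pics/w15.png")
cv2.imwrite("pics/w15c.png",cv2.resize(im[60:270,100:420],None,fx=2.5,fy=2.5,interpolation=cv2.INTER_CUBIC))
```

```text
t 20.2 tcp [ 5.442e-01 -4.000e-04  3.156e-01] jawdir -13.89 z [-8.e-04 -6.e-04 -1.e+00] gap 0.655 F [-0.2  0.3  0.3] q6 [-0.08  0.35  1.69 -0.    1.1   0.16]
```

View pics/w15.png

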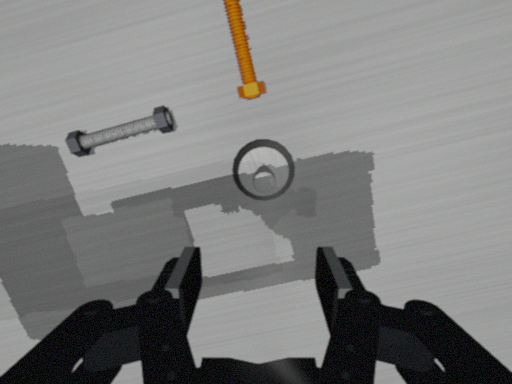

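View pics/w15c.png

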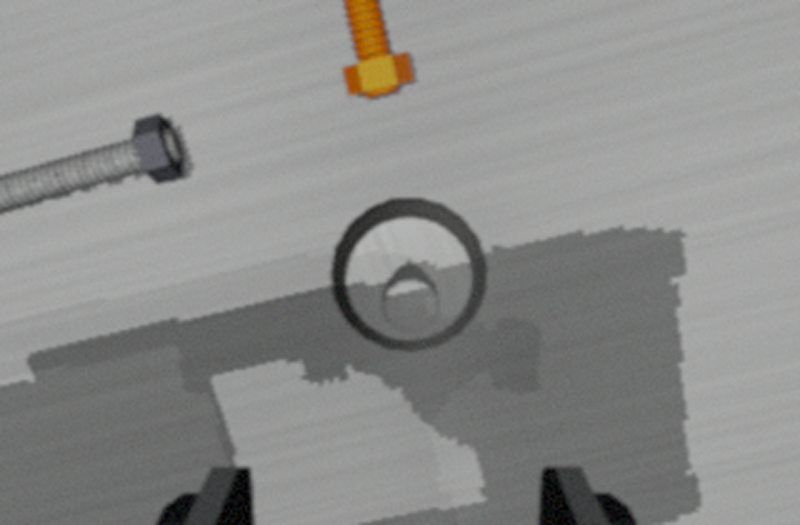

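Run:
```python
from h import *
c=load("w15")
a=onz(c,263.5,168.9,.005); b=onz(c,264.1,179.7,.046); print(a,b)
m=(a+b)/2
plan(m[0],m[1],.2)
Q=lambda x,y:(100+x/2.5-.3,60+y/2.5-.3)
```

```text
[0.55084949 0.01224476 0.005     ] [0.55088352 0.01326082 0.046     ]
shift cm (before turn) [ 1.44  0.33 11.58] dist 11.7
```

Emit:
{"fn": "arm_command", "kwargs": {"series": [{"tx":1.44,"ty":0.33,"tz":2,"rx":0,"ry":0,"rz":0,"jaw":0.4},{"tx":0,"ty":0,"tz":3,"rx":0,"ry":0,"rz":0,"jaw":0.45},{"tx":0,"ty":0,"tz":3.5,"rx":0,"ry":0,"rz":0,"jaw":0.45},{"tx":0,"ty":0,"tz":2.5,"rx":0,"ry":0,"rz":0,"jaw":0.45},{"tx":0,"ty":0,"tz":0.6,"rx":0,"ry":0,"rz":0,"jaw":0.5},{"tx":0,"ty":0,"tz":0,"rx":0,"ry":0,"rz":0,"jaw":0.7},{"tx":0,"ty":0,"tz":0,"rx":0,"ry":0,"rz":0,"jaw":1},{"tx":0,"ty":0,"tz":0,"rx":0,"ry":0,"rz":0,"jaw":1},{"tx":0,"ty":0,"tz":0,"rx":0,"ry":0,"rz":0,"jaw":1},{"tx":0,"ty":0,"tz":0,"rx":0,"ry":0,"rz":0,"jaw":1}], "squeeze": 50}}

```text
time_s: 21.25
tcp_pos: [0.5515, 0.0142, 0.2008]
tool_rot: [0.001, 0.787, 0.617, 0.001]
ft_force: [-0.5, -0.6, 3.2]
finger_gap: 0.188
```

Run:
```python
from h import *
st(); shot("wrist","w16")
plan(0.503,0.20,0.36,84-180)
```

```text
t 21.25 tcp [0.5515 0.0142 0.2008] jawdir -13.8 z [ 2.1e-03 -2.0e-04 -1.0e+00] gap 0.188 F [-0.5 -0.6  3.2] q6 [-0.05  0.5   1.8  -0.    0.84  0.19]
shift cm (before turn) [ 16.89  -9.11 -15.93] dist 24.9
turn rotvec [ 0.002 -0.002  1.435] -> shift if after turn [ -6.77 -17.97 -15.91] q6 est 0.19
turn rotvec [ 0.002  0.002 -1.707] -> shift if after turn [  6.77  17.97 -15.91] q6 est 0.19
```

View pics/w16.png

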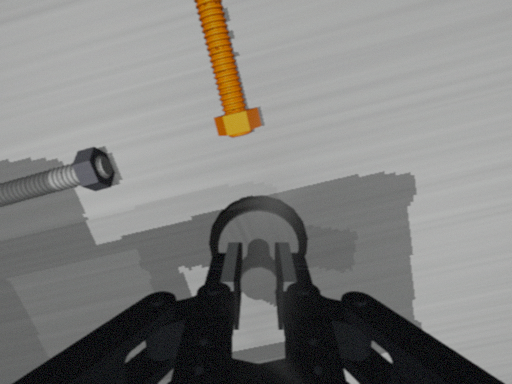

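Emit:
{"fn": "arm_command", "kwargs": {"series": [{"tx":0,"ty":0,"tz":-2.5,"rx":0,"ry":0,"rz":0,"jaw":1},{"tx":0,"ty":0,"tz":-4.5,"rx":0,"ry":0,"rz":0,"jaw":1},{"tx":1,"ty":-0.5,"tz":-4.5,"rx":0,"ry":0,"rz":0,"jaw":1},{"tx":3,"ty":-1.6,"tz":-3,"rx":0,"ry":0,"rz":0,"jaw":1},{"tx":4,"ty":-2.2,"tz":-1.4,"rx":0,"ry":0,"rz":0,"jaw":1},{"tx":4,"ty":-2.2,"tz":0,"rx":0,"ry":0,"rz":0,"jaw":1},{"tx":3.5,"ty":-1.9,"tz":0,"rx":0,"ry":0,"rz":0,"jaw":1},{"tx":1.4,"ty":-0.7,"tz":0,"rx":0,"ry":0,"rz":0,"jaw":1},{"tx":0,"ty":0,"tz":0,"rx":0,"ry":0,"rz":0,"jaw":1},{"tx":0,"ty":0,"tz":0,"rx":0,"ry":0,"rz":0,"jaw":1}]}}

```text
time_s: 22.3
tcp_pos: [0.503, 0.1998, 0.3587]
tool_rot: [0.0, 0.787, 0.617, -0.0]
ft_force: [0.5, -0.3, -1.1]
finger_gap: 0.179
```

Run:
```python
from h import *
viewer.read_camera("wrist");st(); shot("wrist","w17")
im=cv2.imread("pics/w17.png")
cv2.imwrite("pics/w17c.png",cv2.resize(im[0:240,140:420],None,fx=2.5,fy=2.5,interpolation=cv2.INTER_CUBIC))
```

```text
t 22.35 tcp [0.5033 0.1992 0.3586] jawdir -13.81 z [-1.e-04 -1.e-03 -1.e+00] gap 0.184 F [-0.1  0.2 -1. ] q6 [ 0.3   0.3   1.64 -0.    1.2   0.54]
```

View pics/w17.png

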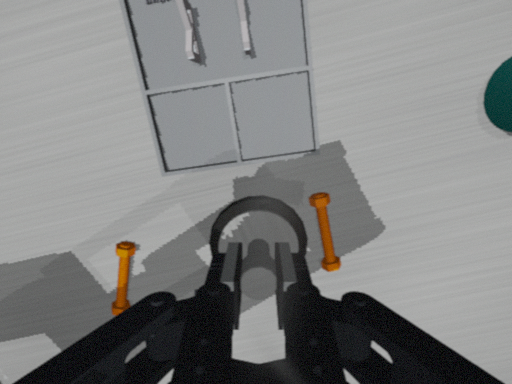

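View pics/w17c.png

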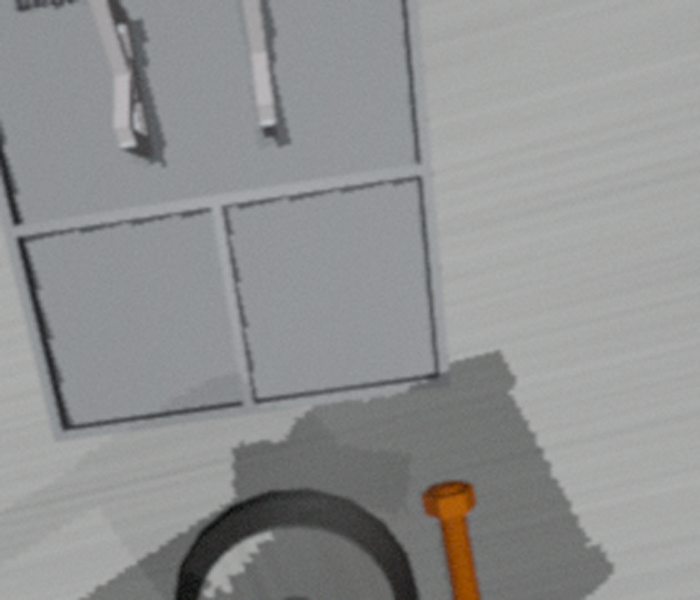

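Run:
```python
from h import *
c=load("w17"); P=lambda x,y:(140+x/2.5-.3,y/2.5-.3)
for z in (.014,.004):
  R_=np.array([onz(c,*P(*q),z)[:2] for q in [(225,207),(422,177),(438,375),(255,402)]])
  L_=np.array([onz(c,*P(*q),z)[:2] for q in [(22,238),(212,210),(243,403),(65,428)]])
  print(z,R_.mean(0).round(4),L_.mean(0).round(4),[np.linalg.norm(R_[i]-R_[i-1]).round(4) for i in range(4)]); d=R_.mean(0)-L_.mean(0); print(d, np.degrees(np.arctan2(d[1],d[0])))
# outer bottom corners
print(onz(c,*P(62,437),.006),onz(c,*P(446,383),.006))
```

```text
0.014 [0.53   0.2505] [0.4531 0.2581] [np.float64(0.0736), np.float64(0.0729), np.float64(0.0731), np.float64(0.0728)]
[ 0.07689978 -0.00762926] -5.665796788050421
0.004 [0.5303 0.2496] [0.4509 0.2575] [np.float64(0.0759), np.float64(0.0752), np.float64(0.0755), np.float64(0.0751)]
[ 0.07935339 -0.00787268] -5.665796788050446
[0.4080419  0.22078468 0.006     ] [0.56590908 0.2049576  0.006     ]
```

Run:
```python
from h import *
plan(.530,.2505,.2055)
```

```text
shift cm (before turn) [ 5.66  1.35 15.31] dist 16.4
```

Emit:
{"fn": "arm_command", "kwargs": {"series": [{"tx":2.66,"ty":0.65,"tz":0,"rx":0,"ry":0,"rz":0,"jaw":1},{"tx":3,"ty":0.7,"tz":2,"rx":0,"ry":0,"rz":0,"jaw":1},{"tx":0,"ty":0,"tz":4,"rx":0,"ry":0,"rz":0,"jaw":1},{"tx":0,"ty":0,"tz":4,"rx":0,"ry":0,"rz":0,"jaw":1},{"tx":0,"ty":0,"tz":3,"rx":0,"ry":0,"rz":0,"jaw":1},{"tx":0,"ty":0,"tz":1.5,"rx":0,"ry":0,"rz":0,"jaw":1},{"tx":0,"ty":0,"tz":0.6,"rx":0,"ry":0,"rz":0,"jaw":1},{"tx":0,"ty":0,"tz":0.2,"rx":0,"ry":0,"rz":0,"jaw":1},{"tx":0,"ty":0,"tz":0,"rx":0,"ry":0,"rz":0,"jaw":1},{"tx":0,"ty":0,"tz":0,"rx":0,"ry":0,"rz":0,"jaw":1}]}}

```text
time_s: 23.4
tcp_pos: [0.5305, 0.2517, 0.207]
tool_rot: [0.0, 0.787, 0.617, 0.001]
ft_force: [0.9, 0.1, -0.1]
finger_gap: 0.188
```

Run:
```python
from h import *
st(); shot("wrist","w18")
```

```text
t 23.4 tcp [0.5305 0.2517 0.207 ] jawdir -13.84 z [ 2.4e-03  9.0e-04 -1.0e+00] gap 0.188 F [ 0.9  0.1 -0.1] q6 [ 0.37  0.53  1.71 -0.    0.9   0.61]
```

View pics/w18.png

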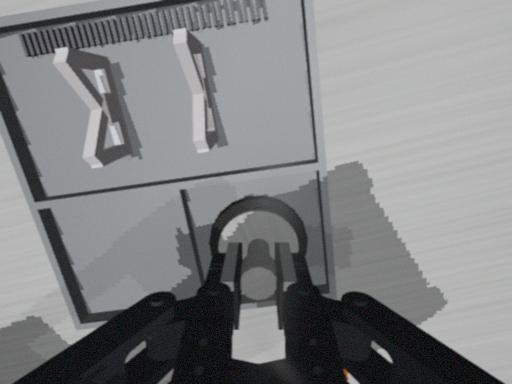

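Emit:
{"fn": "arm_command", "kwargs": {"series": [{"tx":0,"ty":0,"tz":0.15,"rx":0,"ry":0,"rz":0,"jaw":1},{"tx":0,"ty":0,"tz":0,"rx":0,"ry":0,"rz":0,"jaw":1},{"tx":0,"ty":0,"tz":0,"rx":0,"ry":0,"rz":0,"jaw":0.78},{"tx":0,"ty":0,"tz":0,"rx":0,"ry":0,"rz":0,"jaw":0.7},{"tx":0,"ty":0,"tz":0,"rx":0,"ry":0,"rz":0,"jaw":0.6},{"tx":0,"ty":0,"tz":0,"rx":0,"ry":0,"rz":0,"jaw":0.6},{"tx":0,"ty":0,"tz":-2,"rx":0,"ry":0,"rz":0,"jaw":0.6},{"tx":0,"ty":0,"tz":-4.5,"rx":0,"ry":0,"rz":0,"jaw":0.5},{"tx":0,"ty":0,"tz":-4.5,"rx":0,"ry":0,"rz":0,"jaw":0.4},{"tx":0,"ty":0,"tz":0,"rx":0,"ry":0,"rz":0,"jaw":0.4}]}}

```text
time_s: 24.45
tcp_pos: [0.5321, 0.2528, 0.3209]
tool_rot: [0.002, 0.787, 0.617, 0.006]
ft_force: [1.0, -0.1, -0.3]
finger_gap: 0.6
```

Run:
```python
from h import *
viewer.read_camera("wrist");st(); shot("wrist","w19")
plan(.441,.0736,.30,90.6)
```

```text
t 24.5 tcp [0.5311 0.2523 0.3181] jawdir -13.81 z [ 0.0079  0.0031 -1.    ] gap 0.601 F [-0.8  0.1 -0. ] q6 [ 0.37  0.4   1.6  -0.    1.13  0.61]
shift cm (before turn) [-19.44  -4.39   1.53] dist 20.0
turn rotvec [ 1.000e-03 -4.000e-03  1.319e+00] -> shift if after turn [-9.09 17.74  1.59] q6 est 0.61
turn rotvec [ 4.000e-03  1.000e-03 -1.822e+00] -> shift if after turn [  9.09 -17.74   1.59] q6 est 0.61
```

View pics/w19.png

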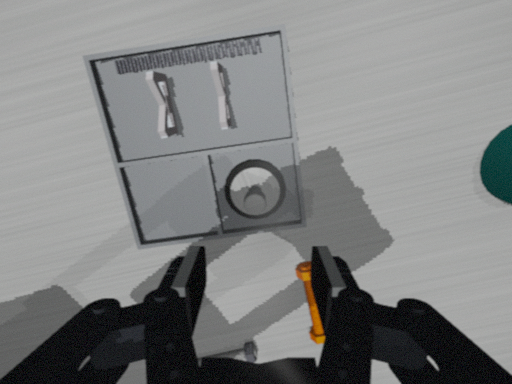

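Run:
```python
from h import *
im=cv2.imread("pics/w19.png")
cv2.imwrite("pics/w19c.png",cv2.resize(im[20:250,80:310],None,fx=2.6,fy=2.6,interpolation=cv2.INTER_CUBIC))
im=cv2.imread("pics/w18.png")
cv2.imwrite("pics/w18c.png",cv2.resize(im[20:180,40:240],None,fx=3.5,fy=3.5,interpolation=cv2.INTER_CUBIC))
```

```text
(no output)
```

View pics/w19c.png

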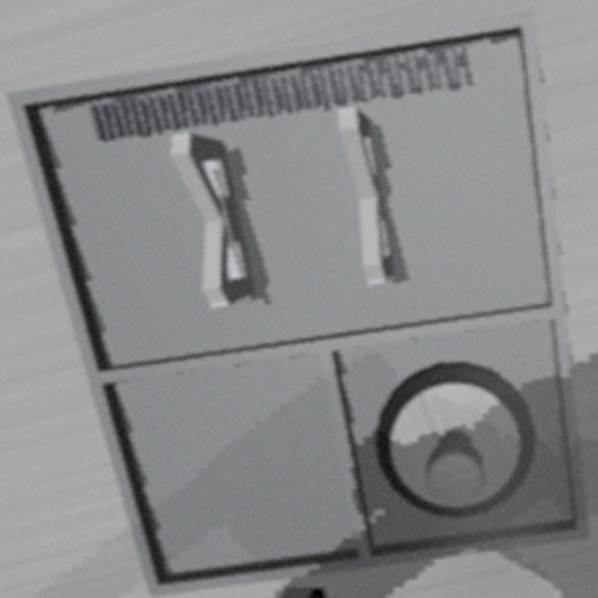

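View pics/w18c.png

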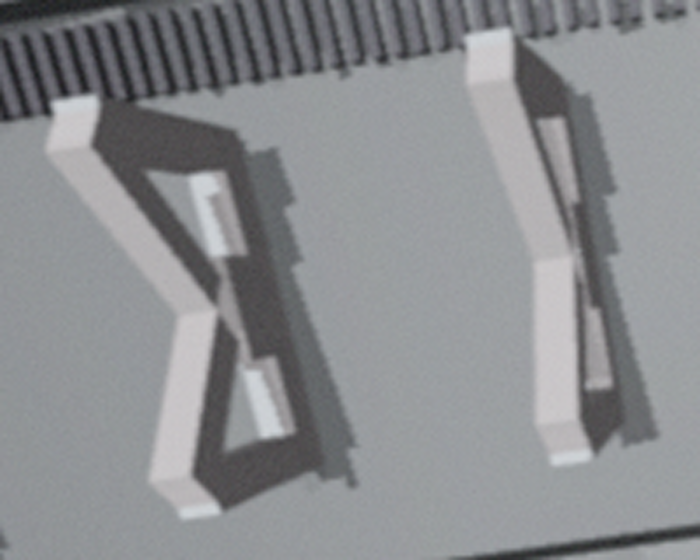

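Run:
```python
from h import *
c=load("w18"); P=lambda x,y:(40+x/3.5-.3,20+y/3.5-.3)
g=[]
for a,b in [((77,101),(200,514)),((490,35),(570,460))]:
    A=onz(c,*P(*a),.044);B=onz(c,*P(*b),.044);g.append((A+B)/2);print(A.round(4),B.round(4),np.linalg.norm(A-B).round(4),((A+B)/2).round(4))
print("gauge",(g[0]+g[1])/2,np.linalg.norm(g[0]-g[1]),np.degrees(np.arctan2(*(g[1]-g[0])[1::-1])))
v=[onz(c,*P(*q),.026) for q in [(198,310),(553,260)]];print("V",v[0],v[1],(v[0]+v[1])/2)
c=load("w19"); P=lambda x,y:(80+x/2.6-.3,20+y/2.6-.3); g=[]
for a,b in [((184,132),(219,305)),((347,108),(376,283))]:
    A=onz(c,*P(*a),.044);B=onz(c,*P(*b),.044);g.append((A+B)/2)
print("gauge",(g[0]+g[1])/2,np.linalg.norm(g[0]-g[1]),np.degrees(np.arctan2(*(g[1]-g[0])[1::-1])))
```

```text
[0.4805 0.3615 0.044 ] [0.4757 0.316  0.044 ] 0.0457 [0.4781 0.3388 0.044 ]
[0.5256 0.357  0.044 ] [0.5206 0.3116 0.044 ] 0.0456 [0.5231 0.3343 0.044 ]
gauge [0.50060793 0.33653014 0.044     ] 0.04519474767669334 -5.670343896659919
V [0.47604596 0.33947368 0.026     ] [0.52223945 0.33439332 0.026     ] [0.49914271 0.3369335  0.026     ]
gauge [0.50018719 0.33689133 0.044     ] 0.04540678487513866 -6.063838410345279
```

Emit:
{"fn": "arm_command", "kwargs": {"series": [{"tx":0,"ty":0,"tz":0,"rx":0,"ry":0,"rz":0.147,"jaw":0.4},{"tx":0,"ty":0,"tz":0,"rx":0,"ry":0,"rz":0.147,"jaw":0.4},{"tx":0,"ty":0,"tz":0,"rx":0,"ry":0,"rz":0.147,"jaw":0.4},{"tx":0,"ty":0,"tz":0,"rx":0,"ry":0,"rz":0.147,"jaw":0.4},{"tx":0,"ty":0,"tz":0,"rx":0,"ry":0,"rz":0.147,"jaw":0.4},{"tx":0,"ty":0,"tz":0,"rx":0,"ry":0,"rz":0.147,"jaw":0.4},{"tx":0,"ty":0,"tz":0,"rx":0,"ry":0,"rz":0.147,"jaw":0.4},{"tx":0,"ty":0,"tz":0,"rx":0,"ry":0,"rz":0.147,"jaw":0.4},{"tx":0,"ty":0,"tz":0,"rx":0,"ry":0,"rz":0.143,"jaw":0.4},{"tx":0,"ty":0,"tz":0,"rx":0,"ry":0,"rz":0,"jaw":0.4}]}}

```text
time_s: 25.55
tcp_pos: [0.5289, 0.2515, 0.3122]
tool_rot: [0.001, 1.0, 0.005, -0.002]
ft_force: [-0.2, -1.2, 0.6]
finger_gap: 0.597
```

Emit:
{"fn": "arm_command", "kwargs": {"series": [{"tx":-1.8,"ty":3.55,"tz":0,"rx":0,"ry":0,"rz":0,"jaw":0.4},{"tx":-1.8,"ty":3.55,"tz":0,"rx":0,"ry":0,"rz":0,"jaw":0.4},{"tx":-1.8,"ty":3.55,"tz":0.4,"rx":0,"ry":0,"rz":0,"jaw":0.4},{"tx":-1.8,"ty":3.55,"tz":0.6,"rx":0,"ry":0,"rz":0,"jaw":0.4},{"tx":-1.2,"ty":2.4,"tz":0.6,"rx":0,"ry":0,"rz":0,"jaw":0.4},{"tx":-0.6,"ty":1.2,"tz":0,"rx":0,"ry":0,"rz":0,"jaw":0.4},{"tx":0,"ty":0,"tz":0,"rx":0,"ry":0,"rz":0,"jaw":0.4},{"tx":0,"ty":0,"tz":0,"rx":0,"ry":0,"rz":0,"jaw":0.4},{"tx":0,"ty":0,"tz":0,"rx":0,"ry":0,"rz":0,"jaw":0.4},{"tx":0,"ty":0,"tz":0,"rx":0,"ry":0,"rz":0,"jaw":0.4}]}}

```text
time_s: 26.55
tcp_pos: [0.4425, 0.0737, 0.2985]
tool_rot: [-0.0, 1.0, 0.006, 0.001]
ft_force: [-0.4, 0.3, -0.7]
finger_gap: 0.6
```

Run:
```python
from h import *
st(); shot("wrist","w20")
im=cv2.imread("pics/w20.png")
cv2.imwrite("pics/w20c.png",cv2.resize(im[100:280,170:350],None,fx=3.3,fy=3.3,interpolation=cv2.INTER_CUBIC))
```

```text
t 26.55 tcp [0.4425 0.0737 0.2985] jawdir -89.29 z [ 1.e-03  3.e-04 -1.e+00] gap 0.6 F [-0.4  0.3 -0.7] q6 [0.07 0.25 1.91 0.   0.98 1.63]
```

View pics/w20.png

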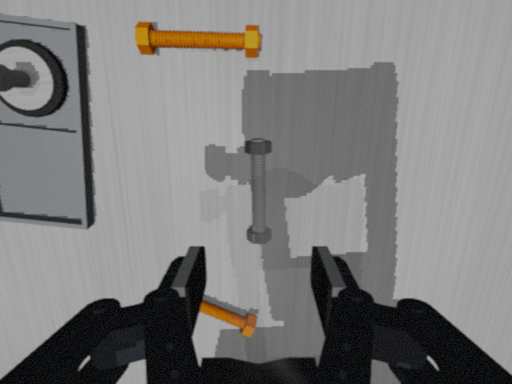

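View pics/w20c.png

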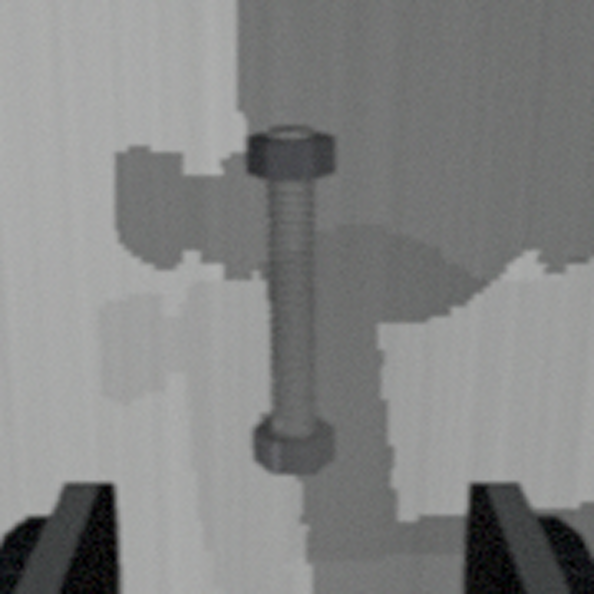

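Run:
```python
from h import *
c=load("w20"); P=lambda x,y:(170+x/3.3-.3,100+y/3.3-.3)
a=onz(c,*P(291,180),.019);b=onz(c,*P(294,472),.019); d=(a-b)[:2]; L=np.linalg.norm(d);d/=L
m=b[:2]+d*.043; m2=a[:2]-d*.034
print(a,b,L,m,m2,np.degrees(np.arctan2(d[1],d[0])))
m=(m+m2)/2
plan(m[0],m[1],0.1765,np.degrees(np.arctan2(d[1],d[0]))+90)
print(onz(c,220,312,.01),onz(c,200,303,.01))
```

```text
[0.4748121 0.0743926 0.019    ] [0.39872039 0.07271842 0.019     ] 0.07611012788430899 [0.44170999 0.07366429] [0.44082033 0.07364471] 1.2604247656581655
shift cm (before turn) [-0.12 -0.   12.19] dist 12.2
turn rotvec [-0.    -0.001 -0.01 ] -> shift if after turn [-1.100e-01 -1.000e-02  1.219e+01] q6 est 1.63
turn rotvec [-1.000e-03  0.000e+00  3.132e+00] -> shift if after turn [1.100e-01 1.000e-02 1.219e+01] q6 est 1.63
[0.32111049 0.10872708 0.01      ] [0.330978   0.12736777 0.01      ]
```

Emit:
{"fn": "arm_command", "kwargs": {"series": [{"tx":-0.12,"ty":0,"tz":2.5,"rx":0,"ry":0,"rz":-0.01,"jaw":0.45},{"tx":0,"ty":0,"tz":3,"rx":0,"ry":0,"rz":0,"jaw":0.5},{"tx":0,"ty":0,"tz":3,"rx":0,"ry":0,"rz":0,"jaw":0.5},{"tx":0,"ty":0,"tz":2.5,"rx":0,"ry":0,"rz":0,"jaw":0.5},{"tx":0,"ty":0,"tz":1.3,"rx":0,"ry":0,"rz":0,"jaw":0.5},{"tx":0,"ty":0,"tz":0.1,"rx":0,"ry":0,"rz":0,"jaw":0.6},{"tx":0,"ty":0,"tz":0,"rx":0,"ry":0,"rz":0,"jaw":1},{"tx":0,"ty":0,"tz":0,"rx":0,"ry":0,"rz":0,"jaw":1},{"tx":0,"ty":0,"tz":0,"rx":0,"ry":0,"rz":0,"jaw":1},{"tx":0,"ty":0,"tz":0,"rx":0,"ry":0,"rz":0,"jaw":1}], "squeeze": 70}}

```text
time_s: 27.6
tcp_pos: [0.4407, 0.0729, 0.1749]
tool_rot: [-0.0, 1.0, 0.01, 0.001]
ft_force: [-1.3, 0.2, 0.6]
finger_gap: 0.11
```

Run:
```python
from h import *
st(); shot("wrist","w21")
plan(.5001,.3367,.30,84.2)
```

```text
t 27.6 tcp [0.4407 0.0729 0.1749] jawdir -88.8 z [ 1.5e-03  1.0e-04 -1.0e+00] gap 0.11 F [-1.3  0.2  0.6] q6 [0.07 0.46 2.05 0.   0.63 1.62]
shift cm (before turn) [  6.51 -26.26 -12.5 ] dist 29.8
turn rotvec [-0.    -0.002  0.122] -> shift if after turn [  3.25 -26.85 -12.51] q6 est 1.62
turn rotvec [ 2.000e-03 -0.000e+00 -3.019e+00] -> shift if after turn [ -3.25  26.85 -12.51] q6 est 1.62
```

View pics/w21.png

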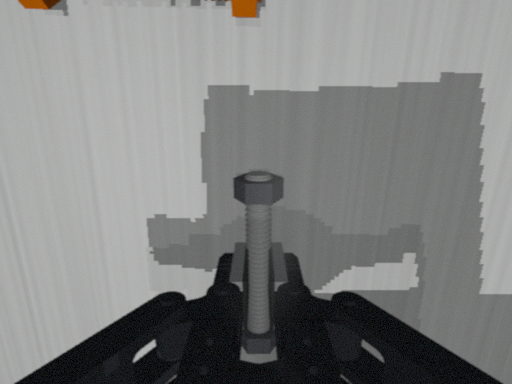

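Emit:
{"fn": "arm_command", "kwargs": {"series": [{"tx":0,"ty":0,"tz":-2.5,"rx":0,"ry":0,"rz":0,"jaw":1},{"tx":0,"ty":0,"tz":-5,"rx":0,"ry":0,"rz":0.122,"jaw":1},{"tx":0,"ty":0,"tz":-5,"rx":0,"ry":0,"rz":0,"jaw":1},{"tx":0.25,"ty":-2,"tz":0,"rx":0,"ry":0,"rz":0,"jaw":1},{"tx":0.5,"ty":-4.4,"tz":0,"rx":0,"ry":0,"rz":0,"jaw":1},{"tx":0.5,"ty":-4.4,"tz":0,"rx":0,"ry":0,"rz":0,"jaw":1},{"tx":0.5,"ty":-4.4,"tz":0,"rx":0,"ry":0,"rz":0,"jaw":1},{"tx":0.5,"ty":-4.4,"tz":0,"rx":0,"ry":0,"rz":0,"jaw":1},{"tx":0.5,"ty":-4.4,"tz":0,"rx":0,"ry":0,"rz":0,"jaw":1},{"tx":0.5,"ty":-2.85,"tz":0,"rx":0,"ry":0,"rz":0,"jaw":1}]}}

```text
time_s: 28.65
tcp_pos: [0.5, 0.3395, 0.2995]
tool_rot: [-0.001, 0.999, -0.05, 0.0]
ft_force: [0.5, 0.2, 0.4]
finger_gap: 0.106
```

Run:
```python
from h import *
for i in range(4): viewer.read_camera("wrist")
st(); shot("wrist","w22")
plan(.5001,.3367,.201,84.2)
```

```text
t 28.85 tcp [0.4994 0.3369 0.2989] jawdir -95.71 z [-9.e-04 -1.e-03 -1.e+00] gap 0.108 F [-0.4 -0.6 -1.6] q6 [ 0.52  0.44  1.59 -0.    1.12  2.19]
shift cm (before turn) [ 0.1  -0.08  9.79] dist 9.8
turn rotvec [0.002 0.001 0.001] -> shift if after turn [ 0.08 -0.07  9.79] q6 est 2.19
turn rotvec [-2.000e-03  2.000e-03 -3.141e+00] -> shift if after turn [-0.08  0.07  9.79] q6 est 2.19
```

View pics/w22.png

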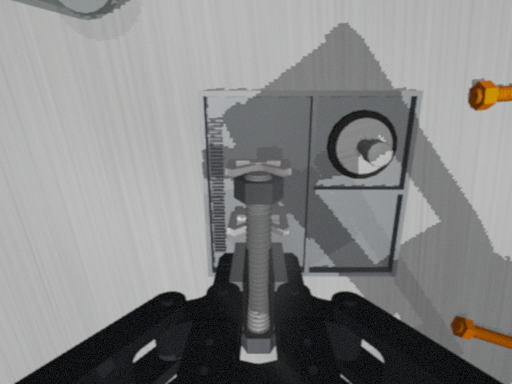

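Emit:
{"fn": "arm_command", "kwargs": {"series": [{"tx":0.08,"ty":-0.05,"tz":2,"rx":0,"ry":0,"rz":0,"jaw":1},{"tx":0,"ty":0,"tz":2.5,"rx":0,"ry":0,"rz":0,"jaw":1},{"tx":0,"ty":0,"tz":2,"rx":0,"ry":0,"rz":0,"jaw":1},{"tx":0,"ty":0,"tz":1,"rx":0,"ry":0,"rz":0,"jaw":1},{"tx":0,"ty":0,"tz":1,"rx":0,"ry":0,"rz":0,"jaw":1},{"tx":0,"ty":0,"tz":0.5,"rx":0,"ry":0,"rz":0,"jaw":1},{"tx":0,"ty":0,"tz":0.5,"rx":0,"ry":0,"rz":0,"jaw":1},{"tx":0,"ty":0,"tz":0.35,"rx":0,"ry":0,"rz":0,"jaw":1},{"tx":0,"ty":0,"tz":0,"rx":0,"ry":0,"rz":0,"jaw":1},{"tx":0,"ty":0,"tz":0,"rx":0,"ry":0,"rz":0,"jaw":1}]}}

```text
time_s: 29.9
tcp_pos: [0.5009, 0.3372, 0.2011]
tool_rot: [-0.0, 0.999, -0.05, 0.0]
ft_force: [-0.6, 0.4, -0.5]
finger_gap: 0.108
```

Run:
```python
from h import *
st(); shot("wrist","w23")
```

```text
t 29.9 tcp [0.5009 0.3372 0.2011] jawdir -95.79 z [ 5.e-04  3.e-04 -1.e+00] gap 0.108 F [-0.6  0.4 -0.5] q6 [ 0.52  0.56  1.68 -0.    0.91  2.19]
```

View pics/w23.png

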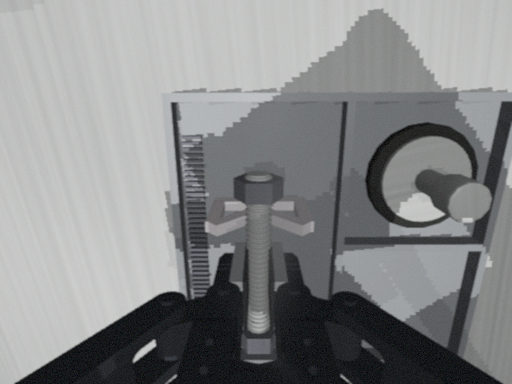

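Emit:
{"fn": "arm_command", "kwargs": {"series": [{"tx":0,"ty":0,"tz":0.12,"rx":0,"ry":0,"rz":0,"jaw":1},{"tx":0,"ty":0,"tz":0,"rx":0,"ry":0,"rz":0,"jaw":1},{"tx":0,"ty":0,"tz":0,"rx":0,"ry":0,"rz":0,"jaw":0.85},{"tx":0,"ty":0,"tz":0,"rx":0,"ry":0,"rz":0,"jaw":0.75},{"tx":0,"ty":0,"tz":0,"rx":0,"ry":0,"rz":0,"jaw":0.65},{"tx":0,"ty":0,"tz":0,"rx":0,"ry":0,"rz":0,"jaw":0.65},{"tx":0,"ty":0,"tz":0,"rx":0,"ry":0,"rz":0,"jaw":0.65},{"tx":0,"ty":0,"tz":-2,"rx":0,"ry":0,"rz":0,"jaw":0.65},{"tx":0,"ty":0,"tz":-4,"rx":0,"ry":0,"rz":0,"jaw":0.65},{"tx":0,"ty":0,"tz":-4.5,"rx":0,"ry":0,"rz":0,"jaw":0.65}]}}

```text
time_s: 30.95
tcp_pos: [0.5001, 0.3367, 0.3041]
tool_rot: [0.001, 0.999, -0.051, -0.002]
ft_force: [0.8, 0.7, 0.1]
finger_gap: 0.348
```

Emit:
{"fn": "arm_command", "kwargs": {"series": [{"tx":0,"ty":0,"tz":-4,"rx":0,"ry":0,"rz":0,"jaw":0.65},{"tx":0,"ty":4,"tz":-2,"rx":0,"ry":0,"rz":0,"jaw":0.65},{"tx":0,"ty":4,"tz":0,"rx":0,"ry":0,"rz":0,"jaw":0.65},{"tx":0,"ty":4,"tz":0,"rx":0,"ry":0,"rz":0,"jaw":0.65},{"tx":0,"ty":0,"tz":0,"rx":0,"ry":0,"rz":0,"jaw":0.65},{"tx":0,"ty":0,"tz":0,"rx":0,"ry":0,"rz":0,"jaw":0.65},{"tx":0,"ty":0,"tz":0,"rx":0,"ry":0,"rz":0,"jaw":0.65},{"tx":0,"ty":0,"tz":0,"rx":0,"ry":0,"rz":0,"jaw":0.65},{"tx":0,"ty":0,"tz":0,"rx":0,"ry":0,"rz":0,"jaw":0.65},{"tx":0,"ty":0,"tz":0,"rx":0,"ry":0,"rz":0,"jaw":0.65}]}}

```text
time_s: 31.95
tcp_pos: [0.4887, 0.2184, 0.3644]
tool_rot: [0.0, 0.999, -0.05, -0.0]
ft_force: [0.5, -0.6, -0.5]
finger_gap: 0.351
```

Run:
```python
from h import *
st(); shot("wrist","w24"); shot("scene","s24"); shot("side","d24")
s=cv2.imread("pics/s24.png");d=cv2.imread("pics/d24.png")
a=cv2.resize(s[205:275,130:220],None,fx=4.4,fy=4.4,interpolation=cv2.INTER_CUBIC);b=cv2.resize(s[140:195,290:375],None,fx=4.6,fy=4.6,interpolation=cv2.INTER_CUBIC)
e=cv2.resize(d[225:305,140:260],None,fx=3.3,fy=3.3,interpolation=cv2.INTER_CUBIC);f=cv2.resize(d[135:180,255:340],None,fx=4.6,fy=4.6,interpolation=cv2.INTER_CUBIC)
c=lambda x:cv2.copyMakeBorder(x[:300,:400],0,max(0,300-x.shape[0]),0,max(0,400-x.shape[1]),cv2.BORDER_CONSTANT)
cv2.imwrite("pics/f24.png",np.vstack([np.hstack([c(a),c(b)]),np.hstack([c(e),c(f)])]))
```

```text
t 31.95 tcp [0.4887 0.2184 0.3644] jawdir -95.73 z [-3.e-04 -0.e+00 -1.e+00] gap 0.351 F [ 0.5 -0.6 -0.5] q6 [0.34 0.29 1.65 0.   1.21 2.01]
```

View pics/w24.png

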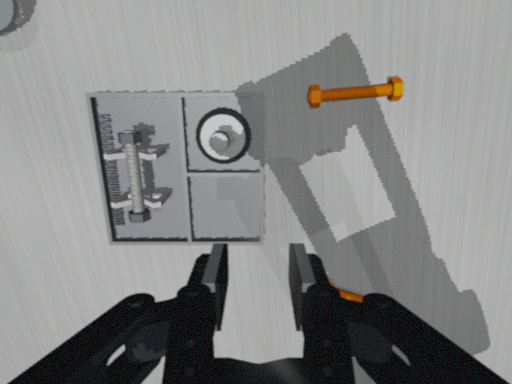

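View pics/f24.png

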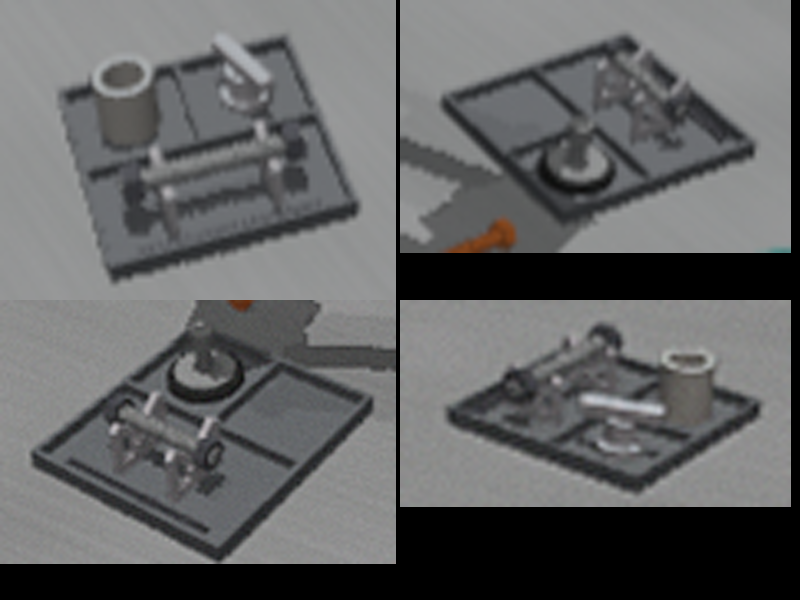

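View pics/s24.png

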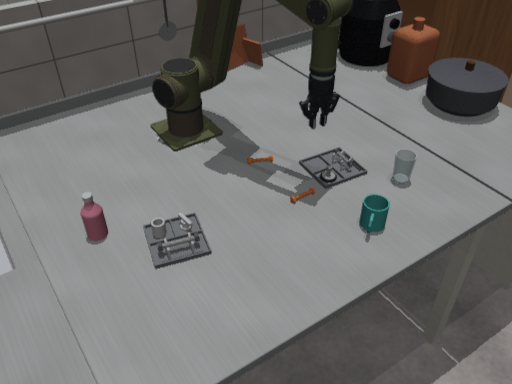

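Run:
```python
from h import *
def chk(n,a,b,g,yaw):
    c=load(n); A=onz(c,*a,.034)[:2];B=onz(c,*b,.034)[:2]; m=(A+B)/2; y=np.radians(yaw); R=np.array([[np.cos(y),-np.sin(y)],[np.sin(y),np.cos(y)]])
    d=R.T@(A-B); print(n,"offset from gauge mm",(R.T@(m-np.array(g))*1000).round(1),"sep",np.linalg.norm(A-B).round(4),"angle",np.arctan2(d[0],d[1]).round(3))
chk("w24",(130,138),(139,214),(.5001,.3367),-95.8)
chk("w10",(262,135),(261,263),(.543,-.3095),166.2)
print(r.finish_job())
```

```text
w24 offset from gauge mm [0.2 0.7] sep 0.0753 angle 0.003
w10 offset from gauge mm [0.  3.2] sep 0.1044 angle -3.137
the job is handed in; nothing more can be done
None
```

Both kits are made up and I handed the job in at about 32 s of the 128 s allowed. The hand-in reports no verdict, so what follows is from my own checks.

- **Tap kit:** The tray near (0.50, -0.30) measured about 67 mm between its gauge plates, so I took it as the wide-gauge one. The long stud lies in both its notches, with the tap handle and the white coupling upright in separate pockets.
- **Drain kit:** The other tray measured about 45 mm between its plates. The short steel stud lies in its notches and the strainer plug stands in a pocket. I did not touch the two orange look-alikes.

**Last checks:**
- **Short stud:** 0.2 mm sideways, 0.7 mm lengthways and 0.003 rad off the gauge centre.
- **Long stud:** 0.0 mm sideways, about 3 mm lengthways and under 0.005 rad off. This came from a picture taken just after I let go; only the final pictures cover it after that.
- **Final pictures:** The scene and side views show the studs level between their nuts and the other parts upright. The mug, glass and soap bottle look to be where they started, though I did not measure that. The gripper is clear of everything.
- **Not measured:** I judged heights and uprightness from the pictures and the release heights only.
- **Disagreements:** Early on, positions from the scene and side cameras differed by up to about 1 cm, so I placed everything by the wrist camera. The outer rims of the wide tray came out a few mm small at the assumed 14 mm height. The wide gauge came out within 1–3 mm across two views and the narrow one within 1 mm.

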